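# Ready a new soap dispenser

## Task

The white soap dispenser with the blue pump head still wears its snug orange transit cap. Pull the cap off along the bottle's lean and stand it, mouth down, on the floor of the metal tray; then, with the cap left there, press the blue pump head down to its stop without ramming it and let it spring back up. Do not press the green dispenser's pump, and leave the white cup and the glass bottle where they stand.

Things in the scene. Friction and masses are not known exactly. Their poses are not given: they have to be found in the camera images.
- soap: white soap dispenser, bottle 64 mm in diameter in a bolted-down aluminium cradle (foot plate 135 x 100 mm). Origin: centre of the plate's underside; z up. The bottle axis leans 0.40 rad to the body's own -x: it starts at (45, 0, 30) mm and runs along u = (-sin 0.40, 0, cos 0.40). Along u: shoulder at 108 mm, white collar 38 mm in diameter from 108 to 130, pump head from 150 to 164
- soap_seat (a point): point on the leaning bottle axis at the shoulder where the centre of the cap's rim rests when the cap is on
- soap_top (a point): centre of the top face of the blue pump head (26 mm across), covered by the cap at the start; it moves with the head. The spout reaches 17 mm from the axis
- soap_pump (a joint): travel of the blue pump head along the bottle axis: 0 up, 0.014 m down at its stop; a spring pushes it back (about 1.4 N at the top, 6.5 N at the stop)
- cap: round orange snap cap, 50 mm in diameter, 65 mm tall, 3 mm wall, about 40 g, closed top, open below. Origin: centre of its open rim; z along its axis to the closed top. It covers the pump head, leaning with the bottle; spring balls in the collar hold it until pulled along the axis with roughly 10 to 20 N, over the first 5 mm; it clears the pump head after 60 mm
- tray: the open aluminium tray, fixed, 160 (x) by 210 (y) mm, walls 3 mm thick and 25 mm high, floor 3 mm thick. Origin: centre of its underside; z up
- cup: a white ceramic cup, loose, 60 mm in diameter and 60 mm tall, standing in the tray's +y half. Origin: centre of its underside
- spare: the green dispenser, same shape and lean as the white one, with a white pump head and no cap; already in use. Origin and axes as for the white one
- spare_pump (a joint): travel of the green dispenser's white pump head, 0 up, 0.014 m down
- flask: a green glass bottle, loose, 62 mm in diameter and 170 mm tall, standing at the back. Origin: centre of its underside
Mind the look-alikes: they are no part of the job. Leave any purple look-alike of the soap alone.

How it is judged:
By the outcome, as a careful person would: the job done as asked, in the order asked, and still so for the second after the job is handed in, with the robot touching nothing.
It also fails if it takes over 59 s, if anything falls off the work surface, if the arm or the gripper's body presses on something with over 40 N, if the wrist force passes 120 N, or if a joint passes its speed limit or range.

## Robot

A 6-joint arm with a two-finger parallel gripper is mounted at the origin on the work surface. World frame = base frame: x ahead of the robot, y to its left, z up, the work surface at z = 0. Lengths are in m, angles in rad, forces in N, time in s.
With the tool pointing down it reaches from about 0.4 to 0.925 m from the base axis. Payload 12.5 kg.
Tool frame: the origin (TCP) lies on the centre line of the jaws, within the pads' length; the fingertips stand 11 mm ahead of it and the grasp point (between the pads) lies 8 mm behind it; x points along the fingers, z is the direction in which the jaws open and shut, and the axes are right-handed (so a half turn about x gives the same grasp; the last joint's range is limited). The gripper opens to 95 mm and grips with 3 to 60 N. Pads are 20 mm wide; open, the fingers measure 119 mm over their backs; the gripper's body (75 mm by 180 mm) begins 59 mm behind the grasp point.
Start: joints at [1.17, 0.491, 1.559, -0, 1.092, -0.106], TCP at [0.182, 0.598, 0.226] pointing down, gripper open.
Joint ranges: [-3.1, 3.1], [-0.84, 2.19], [0.05, 2.79], [-1.13, 4.28], [0.06, 2.93], [-2.69, 2.69]. Speed limits (rad/s): [2.22, 2.22, 2.79, 3.14, 3.14, 3.14].

## Interface

Orientations are given as a unit quaternion [w, x, y, z].
In Python, from rig import get_state, grab_frame, sign_off, search_frame, landmark_of gives the robot as it stands. The module is installed in compiled form; this text tells all that it offers.
- The arm moves only by the shell command python3 -m crank 'ROWS' [FORCE]. ROWS is JSON, a list of rows, each a list of 7 numbers: the shift along the world's x, y, z in mm, then the turn, a rotation vector about the world's x, y, z in rad, then the closure, from 0 (fully open) to 1 (shut). A call has 1 to 8 rows; each row is the pose to reach, as a shift and turn from the pose commanded when the call began; what a row does not reach only later rows make up. A row lasts 1/10 s, in which the tool goes at most 50 mm and 8.59 degrees, less where a joint would pass 70% of its speed; a pose out of reach is approached as far as the arm can. A call with a gripper value outside its range is refused whole. The fingers move at their own pace and stop on an object; FORCE is the grip in N (left out, the last holds). Time passes only in rows, so rows that repeat a pose let the fingers close. It gives the time, the measured TCP pose, the force and the opening at its end, in the units of the state.
- get_state(): the state, without advancing time (a new reading comes with each control period).
- grab_frame(name): name is "scene" or "side" or "wrist"; returns a dict with "image" (420x560x3 uint8, red, green, blue), "fx", "fy", "cx", "cy" (pixels), "R" (3x3) and "t" (3): a world point X has camera coordinates R X + t. Camera axes: x right, y down, z forward; pixel columns grow to the right and rows downward; lengths in m; the calibration is good to about 2 mm. A picture is of the moment at which its call begins. There is no depth.
- sign_off(): hands the job in, once; it reports no verdict.
Trained networks look in the newest picture that a camera, given by its name, has taken for a name from the list of things; names that differ only in an ending like _2 or _b are one class to them, and where a whole thing is asked for, a point or a joint stands for the part that bears it (a point fixed in the world has none). Each returns a list of dicts, best first, with "conf" (0 to 1); they miss things now and then, are a little off and sometimes report something else, mostly with a low value. They report only what shows in the picture. A call takes as long as a camera call. They do not tell look-alikes from the thing itself.
- search_frame(target, camera): "xy" ([column, row] in pixels, amid what is visible of it).
- landmark_of(target, camera): "xy" ([column, row] in pixels: a listed point, or the origin of a listed thing).
The state is a dict: "time_s": time; "joint_positions": joint angles; "qd": joint speeds; "joint_efforts": joint torques, N m; "tcp_pos": TCP position; "orientation": TCP orientation; "force": force on the tool from outside, world axes, zero at the start; "wrist_torque": the same for the moment, N m; "grip_width": opening from 0.0 (shut) to 1.0 (fully open).
Only numpy, scipy, OpenCV 4.12 (cv2) and the standard library are available. Lean on these libraries where they do the work, as an engineer would, in place of code of your own. Each camera call takes 0.05 s, during which the arm holds its last target.

## Working session

There is one attempt and no reset: what is moved stays moved. The work goes in short steps, Python scripts to look and compute and a shell command to move; the robot and the scene stay as the last step left them, time stands still between calls to the robot, and variables do not carry over. Pictures are saved under pics/ and viewed, and the job is handed in when it is done.

```bash
mkdir -p pics; python3 - <<'E'
from rig import get_state, grab_frame
import cv2
print(get_state())
for n in ("scene","side","wrist"):
    f=grab_frame(n)
    cv2.imwrite(f"pics/{n}0.png",f["image"][:,:,::-1])
    print(n,f["fx"],f["fy"],f["cx"],f["cy"],f["R"],f["t"])
E
```

```text
{'time_s': 0.0, 'joint_positions': array([ 1.17045028e+00,  4.91557486e-01,  1.55947086e+00, -1.54721508e-05,
        1.09175009e+00, -1.05573631e-01]), 'qd': array([-6.42138550e-04, -6.22012564e-05,  9.85853581e-04, -2.95475532e-04,
        7.46411121e-04, -4.18844190e-04]), 'joint_efforts': array([-2.28753051e-03, -6.12633276e+01, -2.58190745e+01,  6.91461540e-02,
        4.81966313e-02, -6.03358490e-05]), 'tcp_pos': array([0.18144204, 0.59781625, 0.22505568]), 'orientation': array([ 0.5676454 , -0.42137151,  0.56836288,  0.42093751]), 'force': array([ 0.3341824 , -0.06045819,  0.13877186]), 'wrist_torque': array([ 0.03924522,  0.02023047, -0.02650797]), 'grip_width': 0.9977724916862911}
scene 523.9661246260927 523.9661246260927 285.1760807614873 210.042707480899 [[-0.69741305  0.71655576 -0.0127627 ]
 [ 0.40415835  0.37853013 -0.832689  ]
 [-0.59183703 -0.58588632 -0.55359384]] [ 0.36854039 -0.10291918  1.87034012]
side 461.62887915266634 461.62887915266634 273.3680782066299 210.83601415813717 [[-0.97703361 -0.21298754  0.0064517 ]
 [-0.16102938  0.71818059 -0.67696838]
 [ 0.13955234 -0.66245977 -0.73598383]] [0.52958135 0.17681064 1.08358313]
wrist 309.32735178449116 309.32735178449116 276.8056470192496 214.8017311102148 [[ 0.29103165  0.95671278 -0.00111115]
 [ 0.9240232  -0.2807861   0.25950007]
 [ 0.24795503 -0.07654946 -0.96574245]] [-0.62483188 -0.0284354   0.39148583]
```

View pics/scene0.png

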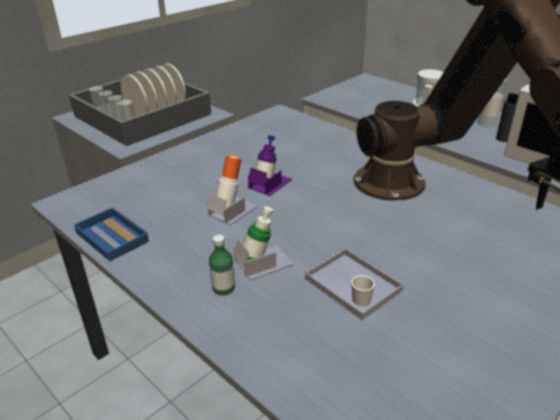

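View pics/side0.png

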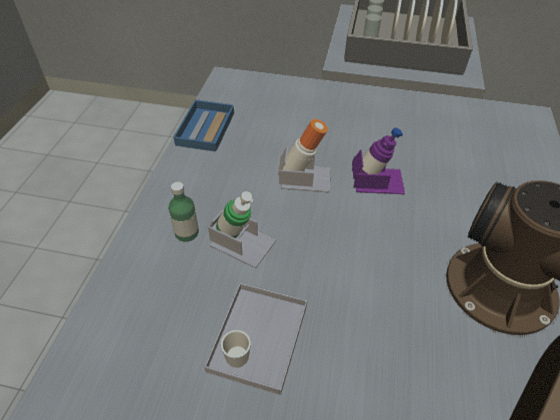

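View pics/wrist0.png

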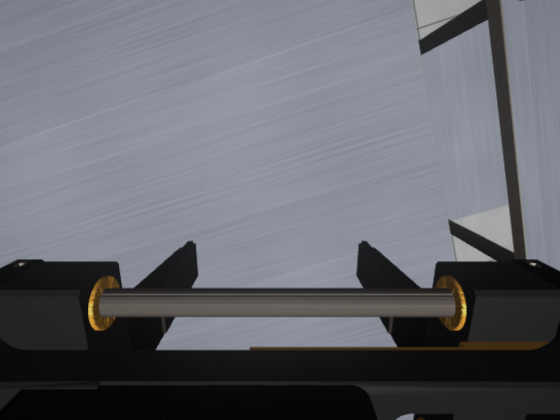

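The scene camera shows the capped white soap at about (232,180), with the orange cap at (232,167). The purple look-alike is at (267,165), the green spare at (260,240), the flask at (222,268), and the tray at (353,283) with the cup at (363,290). In the side camera the cap is at (316,133), the soap plate at (305,178), the spare at (238,225), the flask at (184,213), the tray at (258,337) and the cup at (236,348).

```bash
cat > h.py <<'E'
import numpy as np, cv2
from rig import get_state, grab_frame, search_frame, landmark_of
from scipy.optimize import least_squares
def proj(f,X):
    X=np.atleast_2d(X); c=X@np.array(f["R"]).T+np.array(f["t"])
    return np.c_[f["fx"]*c[:,0]/c[:,2]+f["cx"], f["fy"]*c[:,1]/c[:,2]+f["cy"]]
def ray(f,p):
    R=np.array(f["R"]); d=np.array([(p[0]-f["cx"])/f["fx"],(p[1]-f["cy"])/f["fy"],1.])
    return -R.T@np.array(f["t"]), R.T@d
def onz(f,p,z):
    o,d=ray(f,p); return o+d*(z-o[2])/d[2]
def tri(fs,ps):
    A=[];b=[]
    for f,p in zip(fs,ps):
        o,d=ray(f,p); d=d/np.linalg.norm(d); P=np.eye(3)-np.outer(d,d); A.append(P); b.append(P@o)
    X=np.linalg.lstsq(np.vstack(A),np.hstack(b),rcond=None)[0]
    return X,[np.round(proj(f,X)[0]-p,1) for f,p in zip(fs,ps)]
E
python3 - <<'E'
from h import *
np.set_printoptions(precision=4,suppress=True)
F={n:grab_frame(n) for n in ("scene","side")}
import pickle; pickle.dump(F,open("F0.pkl","wb"))
for t in ["soap","soap_seat","soap_top","cap","tray","cup","spare","flask"]:
    for n in F:
        print(t,n,[(np.round(d["xy"],1).tolist(),round(d["conf"],2)) for d in landmark_of(t,n)][:5], 'S',[(np.round(d["xy"],1).tolist(),round(d["conf"],2)) for d in search_frame(t,n)][:4])
E
```

```text
soap scene [([230.2, 210.9], 0.85), ([271.1, 184.4], 0.76)] S [([226.3, 203.8], 0.81), ([267.8, 176.5], 0.73)]
soap side [([377.0, 184.8], 0.83), ([306.3, 176.2], 0.66)] S [([376.5, 168.3], 0.95), ([297.7, 168.7], 0.82)]
soap_seat scene [([229.8, 179.3], 0.7), ([269.5, 149.4], 0.69)] S [([265.5, 174.1], 0.94), ([228.2, 207.5], 0.93)]
soap_seat side [([308.9, 142.1], 0.78)] S [([301.4, 169.8], 0.97), ([383.2, 168.5], 0.63)]
soap_top scene [([272.0, 133.8], 0.42)] S [([274.3, 139.1], 0.48)]
soap_top side [([242.0, 243.3], 0.7), ([398.3, 132.2], 0.68)] S [([392.5, 132.9], 0.41)]
cap scene [([229.2, 176.2], 0.57), ([261.7, 266.4], 0.52), ([350.8, 286.6], 0.17)] S [([231.5, 171.0], 0.72)]
cap side [([306.3, 143.2], 0.7)] S [([312.4, 133.7], 0.92), ([262.2, 333.3], 0.6)]
tray scene [([349.9, 283.1], 0.73)] S [([347.7, 279.3], 0.63)]
tray side [([259.8, 335.1], 0.76)] S [([263.0, 334.4], 0.93)]
cup scene [([361.5, 298.8], 0.68)] S [([361.0, 286.9], 0.65)]
cup side [([234.4, 357.5], 0.92)] S [([236.2, 346.5], 0.66)]
spare scene [([262.6, 263.6], 0.63)] S [([258.8, 254.6], 0.98), ([229.8, 170.4], 0.59)]
spare side [([242.7, 245.1], 0.9), ([236.0, 357.3], 0.6)] S [([238.5, 236.3], 0.68)]
flask scene [([221.9, 285.7], 0.9)] S [([219.5, 267.5], 0.97)]
flask side [([182.4, 231.7], 0.67)] S [([180.8, 214.9], 0.85), ([263.8, 331.3], 0.59)]
```

```bash
python3 - <<'E'
from h import *
import pickle
np.set_printoptions(precision=4,suppress=True)
F=pickle.load(open("F0.pkl","rb")); fs=[F["scene"],F["side"]]
P={"soap":([230.2,210.9],[306.3,176.2]),"seat":([229.8,179.3],[308.9,142.1]),"cap":([229.2,176.2],[306.3,143.2]),
"tray":([349.9,283.1],[259.8,335.1]),"cup":([361.5,298.8],[234.4,357.5]),"spare":([262.6,263.6],[242.7,245.1]),"flask":([221.9,285.7],[182.4,231.7]),"purple":([271.1,184.4],[377,184.8])}
for k,(a,b) in P.items():
    X,e=tri(fs,[a,b]); print(k,X,e,'z0:',onz(fs[0],a,0)[:2],onz(fs[1],b,0)[:2])
for n in F:
    im=F[n]["image"]
    c=(180,130,320,310) if n=="scene" else (160,90,420,270)
    crop=im[c[1]:c[3],c[0]:c[2]]
    cv2.imwrite(f"pics/{n}_crop.png",cv2.resize(crop,None,fx=3,fy=3,interpolation=cv2.INTER_CUBIC)[:600,:800,::-1])
E
```

```text
soap [ 0.5047 -0.2789 -0.0076] [array([-0.2, -0.3]), array([-0. ,  0.4])] z0: [ 0.5125 -0.2679] [ 0.504  -0.2726]
seat [ 0.5042 -0.2704  0.1206] [array([-0.8, -1.4]), array([-0.2,  1.9])] z0: [ 0.3782 -0.4258] [ 0.5218 -0.4277]
cap [ 0.5098 -0.2606  0.1318] [array([0.2, 0.4]), array([ 0. , -0.5])] z0: [ 0.365  -0.4445] [ 0.5289 -0.4206]
tray [ 0.5198  0.2393 -0.0028] [array([0.6, 0.5]), array([ 0.1, -1. ])] z0: [0.5217 0.2386] [0.519  0.2431]
cup [0.5575 0.306  0.0088] [array([0.5, 0.4]), array([ 0.1, -0.8])] z0: [0.5492 0.2987] [0.5587 0.3039]
spare [ 0.6212  0.0022 -0.0087] [array([0.7, 0.8]), array([ 0.1, -1.2])] z0: [0.6271 0.0061] [0.6183 0.0125]
flask [0.7771 0.0094 0.0125] [array([0.7, 0.9]), array([ 0.1, -1.2])] z0: [ 0.7678 -0.0063] [0.7812 0.0039]
purple [ 0.3018 -0.288  -0.0017] [array([0.5, 0.7]), array([ 0.1, -1.1])] z0: [ 0.3015 -0.2907] [ 0.3019 -0.2816]
```

View pics/side_crop.png

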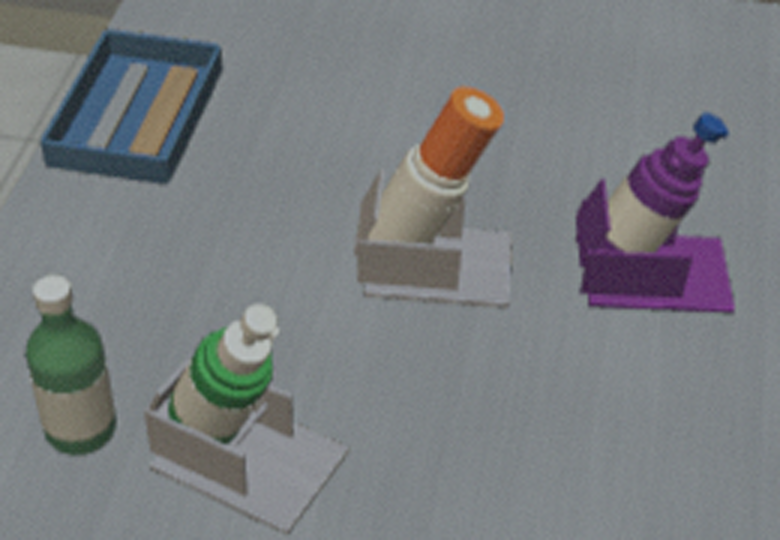

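View pics/scene_crop.png

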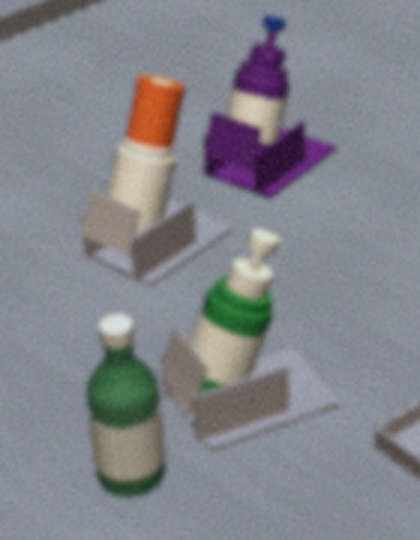

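Side crop: the capped white bottle leans toward the camera's right, which is roughly world -x. The orange cap's top disc is at about side (320,125). I'll fit the soap pose from the orange silhouette in both views.

```bash
cat >> h.py <<'E'
def cyl(p,u,r0,h,r1=None,n=60):
    u=u/np.linalg.norm(u); a=np.cross(u,[0.3,0.9,0.1]); a/=np.linalg.norm(a); b=np.cross(u,a)
    th=np.linspace(0,2*np.pi,n,endpoint=False); c=np.outer(np.cos(th),a)+np.outer(np.sin(th),b)
    return np.vstack([p+r0*c,p+u*h+(r1 or r0)*c])
def hullmom(f,P):
    q=proj(f,P).astype(np.float32); hh=cv2.convexHull(q); m=cv2.moments(hh)
    return np.array([m["m10"]/m["m00"],m["m01"]/m["m00"],m["mu20"]/m["m00"],m["mu11"]/m["m00"],m["mu02"]/m["m00"]]),m["m00"]
def maskmom(M):
    ys,xs=np.nonzero(M); C=np.cov(np.c_[xs,ys].T,bias=True)
    return np.array([xs.mean(),ys.mean(),C[0,0],C[0,1],C[1,1]]),len(xs)
def orange(im,box):
    hsv=cv2.cvtColor(np.ascontiguousarray(im),cv2.COLOR_RGB2HSV)
    M=((hsv[...,0]<15)|(hsv[...,0]>175))&(hsv[...,1]>120)&(hsv[...,2]>70)
    B=np.zeros_like(M); B[box[1]:box[3],box[0]:box[2]]=1; M=(M&B).astype(np.uint8)
    M=cv2.morphologyEx(M,cv2.MORPH_CLOSE,np.ones((5,5)))
    n,l,s,_=cv2.connectedComponentsWithStats(M)
    k=1+np.argmax(s[1:,4]); M=(l==k).astype(np.uint8)
    c,_=cv2.findContours(M,cv2.RETR_EXTERNAL,cv2.CHAIN_APPROX_NONE); cv2.drawContours(M,c,-1,1,-1)
    return M
def soapgeo(p):
    x,y,yaw=p; R=np.array([[np.cos(yaw),-np.sin(yaw),0],[np.sin(yaw),np.cos(yaw),0],[0,0,1]])
    u=R@np.array([-np.sin(.4),0,np.cos(.4)]); o=np.array([x,y,0])+R@np.array([.045,0,.03])
    return o,u,R
E
python3 - <<'E'
from h import *
import pickle
np.set_printoptions(precision=4,suppress=True)
F=pickle.load(open("F0.pkl","rb"))
box={"scene":(205,140,260,200),"side":(285,105,345,165)}
obs={}
for n in F:
    M=orange(F[n]["image"],box[n]); obs[n]=maskmom(M); print(n,obs[n])
def res(p,full=False):
    o,u,R=soapgeo(p[:3]); r=[]
    for n in F:
        m,a=hullmom(F[n],cyl(o+.108*u,u,.025,.065)); 
        d=m-obs[n][0]; r+=list(d[:2])+list(d[2:]/ (2*np.sqrt(m[2]+m[4])))
    return np.array(r)
for y0 in (0,.3,-.3):
    s=least_squares(res,[.507,-.273,y0]); print(s.x,s.cost,s.fun)
p=s.x; o,u,R=soapgeo(p); print(o,u,'seat',o+.108*u,'captop',o+.173*u,'pump top',o+.164*u)
for n in F: print(n,hullmom(F[n],cyl(o+.108*u,u,.025,.065))[1],obs[n][1])
for n in F:
    im=F[n]["image"][:,:,::-1].copy()
    def line(Q,c):
        cv2.polylines(im,[np.round(proj(F[n],Q)*16).astype(np.int32)],True,c,1,cv2.LINE_AA,4)
    C=cyl(o+.108*u,u,.025,.065); line(C[:60],(255,255,0)); line(C[60:],(0,255,0))
    pl=np.array([[-.0675,-.05,0],[.0675,-.05,0],[.0675,.05,0],[-.0675,.05,0]])@R.T+[p[0],p[1],0]; line(pl,(0,0,255))
    c=(180,120,300,240) if n=="scene" else (250,90,420,220)
    cv2.imwrite(f"pics/{n}_fit.png",cv2.resize(im[c[1]:c[3],c[0]:c[2]],None,fx=4,fy=4,interpolation=cv2.INTER_CUBIC))
E
```

```text
scene (array([230.9875, 166.9003,  19.3893,  -3.8704,  37.8904]), 321)
side (array([313.2096, 133.7442,  39.3349, -20.3425,  56.0019]), 520)
[ 0.5045 -0.2664  0.0179] 0.16101886421999315 [ 0.1434 -0.2999  0.1591 -0.0807  0.3194 -0.1393 -0.1204  0.1031 -0.0165
  0.1814]
[ 0.5041 -0.2634  0.3203] 0.14882307934354483 [ 0.1706 -0.2689  0.1195  0.0735  0.2377 -0.1925 -0.0475  0.0258  0.0351
  0.2808]
[ 0.5043 -0.2691 -0.2986] 0.21042491948733827 [ 0.1658 -0.2653  0.2181 -0.2277  0.3938 -0.2073 -0.1087  0.0833  0.0114
  0.0814]
[ 0.5473 -0.2823  0.03  ] [-0.3722  0.1146  0.9211] seat [ 0.5072 -0.27    0.1295] captop [ 0.483  -0.2625  0.1893] pump top [ 0.4863 -0.2635  0.1811]
scene 378.71480024862103 321
side 548.2348696422996 520
```

View pics/side_fit.png

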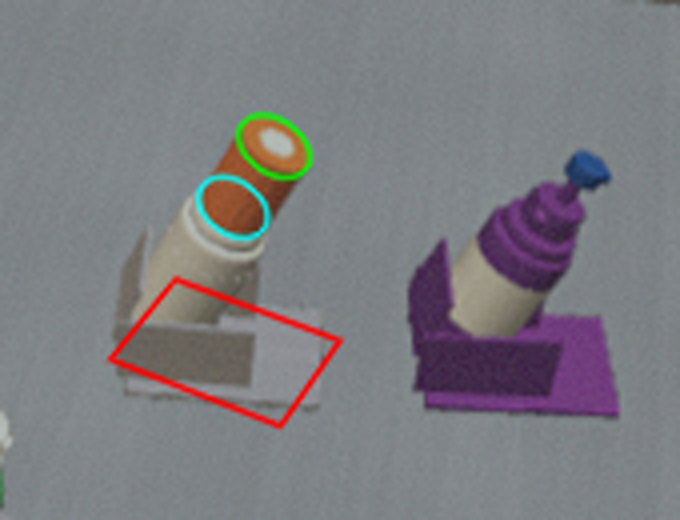

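View pics/scene_fit.png

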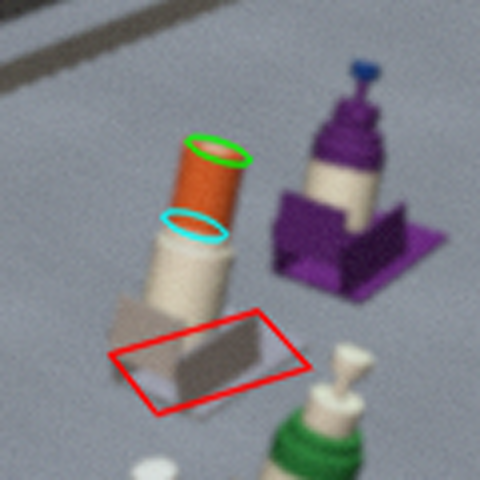

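The overlay shows the yaw is off: the red plate is turned about 0.2-0.3 rad from the real plate. Plate corners visible at side (281,188), (329.5,192), (330.5,168) and scene (230,225), (257.5,207). I'll add these to the fit.

```bash
python3 - <<'E'
from h import *
import pickle
np.set_printoptions(precision=4,suppress=True)
F=pickle.load(open("F0.pkl","rb"))
box={"scene":(205,140,260,200),"side":(285,105,345,165)}
obs={n:maskmom(orange(F[n]["image"],box[n])) for n in F}
pc=[("side",(-.0675,.05,0),(329.5,192)),("side",(-.0675,-.05,0.003),(330.5,168)),("side",(.0675,.05,0),(281.2,188.2)),
    ("scene",(-.0675,.05,0),(257.5,207)),("scene",(.0675,.05,0),(230,225)),("scene",(.0675,-.05,0),(209,215))]
def res(p,w=1.):
    o,u,R=soapgeo(p[:3]); r=[]
    for n in F:
        m,a=hullmom(F[n],cyl(o+.108*u,u,.025,.065)); 
        d=m-obs[n][0]; r+=list(2*d[:2])+list(d[2:]/ (2*np.sqrt(m[2]+m[4])))
    for n,b,px in pc:
        r+=list(w*.7*(proj(F[n],R@np.array(b)+[p[0],p[1],0])[0]-px))
    return np.array(r)
for w in (1.,):
  for y0 in (0,.3):
    s=least_squares(res,[.507,-.273,y0],diff_step=1e-3,loss='soft_l1'); print(s.x,s.cost); 
print(s.fun)
p=s.x; o,u,R=soapgeo(p); print(o,u,'seat',o+.108*u,'captop',o+.173*u,'pump top',o+.164*u)
for n in F:
    im=F[n]["image"][:,:,::-1].copy()
    def line(Q,c):
        cv2.polylines(im,[np.round(proj(F[n],Q)*16).astype(np.int32)],True,c,1,cv2.LINE_AA,4)
    C=cyl(o+.108*u,u,.025,.065); line(C[:60],(255,255,0)); line(C[60:],(0,255,0))
    C=cyl(o,u,.032,.108); line(C[:60],(255,0,255)); line(C[60:],(255,0,0))
    pl=np.array([[-.0675,-.05,0],[.0675,-.05,0],[.0675,.05,0],[-.0675,.05,0]])@R.T+[p[0],p[1],0]; line(pl,(0,0,255))
    c=(180,120,300,240) if n=="scene" else (250,90,420,220)
    cv2.imwrite(f"pics/{n}_fit2.png",cv2.resize(im[c[1]:c[3],c[0]:c[2]],None,fx=4,fy=4,interpolation=cv2.INTER_CUBIC))
E
```

```text
[ 0.5041 -0.2649  0.1127] 1.5547553755492387
[ 0.5041 -0.2649  0.1126] 1.5547571797639015
[ 0.6932 -0.5423  0.1446 -0.033   0.2943 -0.1175  0.0918  0.0894 -0.0091
  0.2143 -0.3825  0.0019 -0.5218 -0.4782 -0.2119  0.089   0.0388 -0.5781
 -0.0401 -0.0526 -1.1381 -0.4653]
[ 0.5489 -0.2599  0.03  ] [-0.387  -0.0438  0.9211] seat [ 0.5071 -0.2646  0.1295] captop [ 0.4819 -0.2674  0.1893] pump top [ 0.4854 -0.267   0.1811]
```

View pics/side_fit2.png

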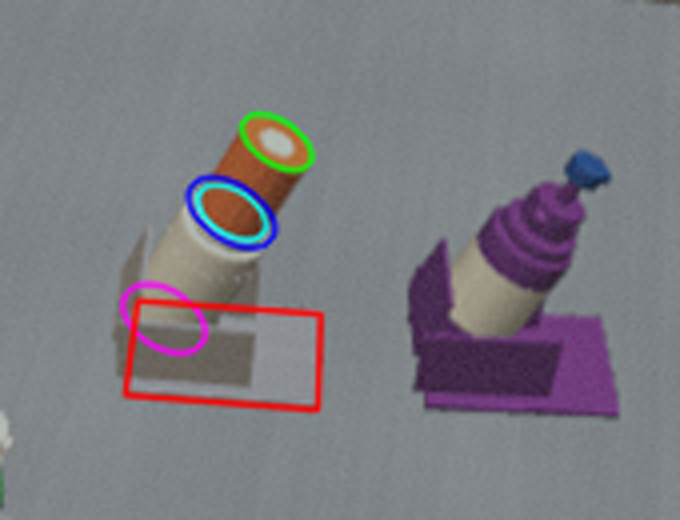

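View pics/scene_fit2.png

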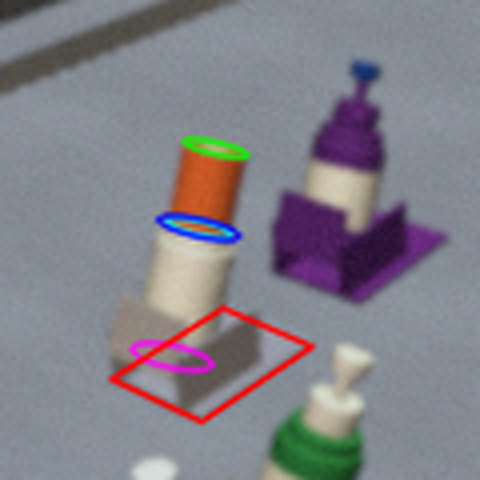

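The fit is now good: the plate, shoulder and cap outlines overlay the picture. Soap is at (0.504,-0.265) with yaw 0.113, and the cap top height is 0.189 as geometry demands. Next I'll fit the tray, cup and others, and work out the tool axes.

```bash
python3 - <<'E'
from h import *
import pickle
from scipy.spatial.transform import Rotation as Ro
np.set_printoptions(precision=4,suppress=True)
F=pickle.load(open("F0.pkl","rb"))
s=get_state(); q=s["orientation"]; R0=Ro.from_quat(q[[1,2,3,0]]).as_matrix()
print("time",s["time_s"],"tool axes cols\n",R0)
a=s["joint_positions"][0]; rad=np.array([np.cos(a),np.sin(a),0]); print("radial",rad,"z.rad",R0[:,2]@rad,"y.rad",R0[:,1]@rad)
# wrist camera pose in the tool frame from frame at start
f=grab_frame("wrist"); Rc=np.array(f["R"]); c=-Rc.T@np.array(f["t"])
print("wrist cam in tool",R0.T@(c-s["tcp_pos"]),"\n",Rc@R0)
for n in F:
    im=F[n]["image"]; c=(290,235,430,330) if n=="scene" else (195,275,325,400)
    cv2.imwrite(f"pics/{n}_tray.png",cv2.resize(im[c[1]:c[3],c[0]:c[2]],None,fx=4,fy=4,interpolation=cv2.INTER_CUBIC)[:,:,::-1])
E
```

```text
time 1.85 tool axes cols
 [[ 0.     -0.9569  0.2906]
 [ 0.0001  0.2906  0.9569]
 [-1.     -0.      0.0001]]
radial [0.3898 0.9209 0.    ] z.rad 0.9944290316547347 y.rad -0.10540820337122671
wrist cam in tool [-0.1596  0.0738  0.0003] 
 [[ 0.0002 -0.0005  1.    ]
 [-0.2596 -0.9657 -0.0004]
 [ 0.9657 -0.2596 -0.0003]]
```

View pics/scene_tray.png

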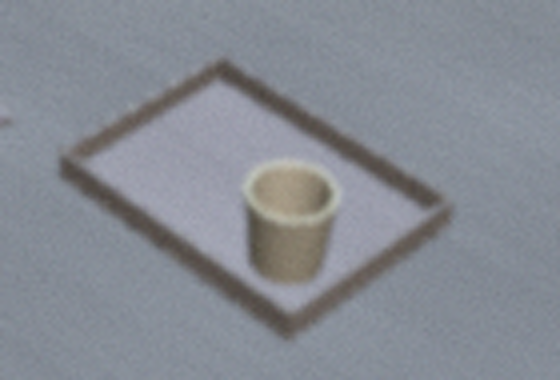

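View pics/side_tray.png

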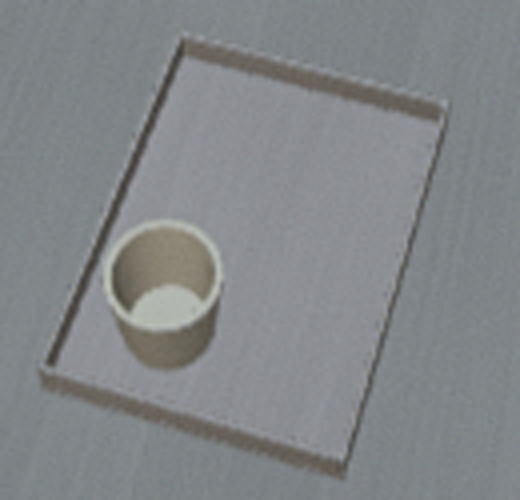

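```bash
python3 - <<'E'
from h import *
import pickle
np.set_printoptions(precision=4,suppress=True)
F=pickle.load(open("F0.pkl","rb")); fs=[F["scene"],F["side"]]
h=np.array([[.08,-.105],[-.08,-.105],[-.08,.105],[.08,.105]])
px={"scene":[(306.3,274.5),(345.5,250),(402.5,286.8),(362,315.5)],"side":[(241.3,284.5),(306.8,300.8),(281.3,390.5),(205.5,367.5)]}
def res(p):
    R=np.array([[np.cos(p[2]),-np.sin(p[2])],[np.sin(p[2]),np.cos(p[2])]])
    C=np.c_[h@R.T+p[:2],np.full(4,.025)]
    return np.hstack([(proj(F[n],C)-px[n]).ravel() for n in F])
s=least_squares(res,[.52,.24,0]); print(s.x,s.fun)
print("cup rim",tri(fs,[(362.8,283.8),(235.8,344.3)]),onz(fs[0],(362.8,283.8),.063),onz(fs[1],(235.8,344.3),.063))
yaw=s.x[2]; R=np.array([[np.cos(yaw),-np.sin(yaw)],[np.sin(yaw),np.cos(yaw)]])
for c in ((0,-.055),(0,-.06),(-.02,-.055)):
    print(c,R@c+s.x[:2])
cup=tri(fs,[(362.8,283.8),(235.8,344.3)])[0][:2]; print("cup in tray",R.T@(cup-s.x[:2]))
E
```

```text
[ 0.5209  0.2505 -0.082 ] [-0.8183 -2.5613  0.6319 -2.2384  1.954  -2.6466  1.5391 -2.2412 -2.1961
 -1.6586  0.2104  0.0252 -1.0272  0.8019 -2.2991  0.1079]
cup rim (array([0.5534, 0.3013, 0.0562]), [array([-0., -0.]), array([-0.,  0.])]) [0.5598 0.3056 0.063 ] [0.5521 0.3044 0.063 ]
(0, -0.055) [0.5164 0.1957]
(0, -0.06) [0.516  0.1908]
(-0.02, -0.055) [0.4964 0.1974]
cup in tray [0.0282 0.0532]
```

```bash
python3 - <<'E'
from h import *
import pickle
np.set_printoptions(precision=4,suppress=True)
F=pickle.load(open("F0.pkl","rb")); fs=[F["scene"],F["side"]]
h=np.array([[.08,-.105],[-.08,-.105],[-.08,.105],[.08,.105]])
px={"scene":[(306.3,274.5),(345.5,250),(402.5,286.8),(362,315.5)],"side":[(241.3,284.5),(306.8,300.8),(281.3,390.5),(205.5,367.5)]}
for cams,free in ((("scene","side"),1),(("scene",),0),(("side",),0)):
  def res(p):
    R=np.array([[np.cos(p[2]),-np.sin(p[2])],[np.sin(p[2]),np.cos(p[2])]])
    C=np.c_[h@R.T+p[:2],np.full(4,p[3] if free else .025)]
    return np.hstack([(proj(F[n],C)-px[n]).ravel() for n in cams])
  s=least_squares(res,[.52,.24,0,.025],x_scale=[.01,.01,.1,.01]); print(cams,s.x,s.cost,s.fun)
E
```

```text
('scene', 'side') [ 0.5193  0.2455 -0.0823  0.0134] 3.8522526276572253 [-1.8157 -0.4106 -0.5734 -0.0374  0.1832 -0.4951 -0.0407 -0.1878 -0.6929
 -0.4946  0.987   1.0397  0.1809  0.7881 -0.1553  0.3686]
('scene',) [ 0.5296  0.2545 -0.0905  0.025 ] 3.003334319741105 [-1.8382 -0.6326  0.1932 -0.3094  1.3584 -0.0266  0.2201  0.4475]
('side',) [ 0.5182  0.25   -0.0789  0.025 ] 3.6711972051477617 [-1.162  -1.5946  1.3368 -0.0939  0.606   0.7416 -0.8098  0.284 ]
```

The scene and side tray fits differ by about 1 cm in x, so I'll refine the tray with the wrist camera later. The soap fit is consistent, so I'll move: first up and around toward the middle, turning the jaws along the way.

```bash
python3 -m crank '[[240,-198,110,0,0,-0.9,0],[240,-198,110,0,0,-0.9,0],[240,-198,110,0,0,-0.9,0],[240,-198,110,0,0,-0.9,0],[240,-198,110,0,0,-0.9,0],[240,-198,110,0,0,-0.9,0],[240,-198,110,0,0,-0.9,0]]' && python3 - <<'E'
from h import *
s=get_state(); print(s["time_s"],s["tcp_pos"],s["joint_positions"].round(3),s["grip_width"])
f=grab_frame("wrist"); cv2.imwrite("pics/wristA.png",f["image"][:,:,::-1])
E
```

```text
time_s: 2.6
tcp_pos: [0.4238, 0.398, 0.3371]
orientation: [0.696, -0.13, 0.694, 0.13]
force: [0.8, 0.6, -0.1]
grip_width: 1.0
2.6 [0.42384153 0.39803856 0.3370807 ] [ 0.641  0.336  1.509 -0.     1.295  0.272] 0.9997458607332897
```

View pics/wristA.png

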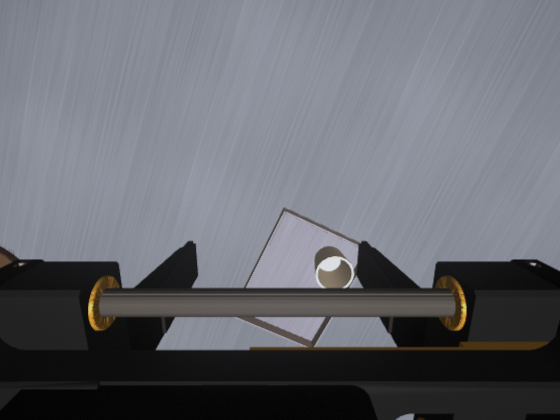

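The wrist view shows the tray with corners at (285,209) and (313,346), the left one hidden near (240,318), and the cup rim at about (336,270). I'll backproject these.

```bash
python3 - <<'E'
from h import *
np.set_printoptions(precision=4,suppress=True)
f=grab_frame("wrist"); im=f["image"]
cv2.imwrite("pics/wA_crop.png",cv2.resize(im[195:360,220:400],None,fx=3.5,fy=3.5,interpolation=cv2.INTER_CUBIC)[:,:,::-1])
for p in ((285,209),(313,346),(240,318),(363,244)): print(p,onz(f,p,.025))
print("cup rim",onz(f,(335,271),.063))
fs={n:grab_frame(n) for n in ("side","scene")}
E
```

```text
(285, 209) [0.4546 0.3605 0.025 ]
(313, 346) [0.5945 0.144  0.025 ]
(240, 318) [0.4538 0.1507 0.025 ]
(363, 244) [0.5945 0.3519 0.025 ]
cup rim [0.5576 0.3057 0.063 ]
```

View pics/wA_crop.png

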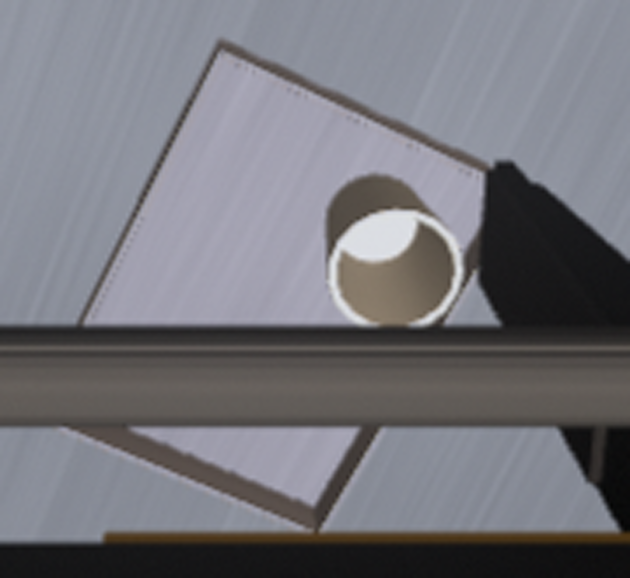

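Tray centre comes out near (0.523,0.251) with yaw about -0.08, agreeing with the fits, and the cup is at about (0.558,0.306). Moving on around toward the soap.

```bash
python3 -m crank '[[98,-350,30,0,0,-0.9,0],[98,-350,30,0,0,-0.9,0],[98,-350,30,0,0,-0.9,0],[98,-350,30,0,0,-0.9,0],[98,-350,30,0,0,-0.9,0],[98,-350,30,0,0,-0.9,0],[98,-350,30,0,0,-0.9,0],[98,-350,30,0,0,-0.9,0]]' && python3 - <<'E'
from h import *
from scipy.spatial.transform import Rotation as Ro
np.set_printoptions(precision=4,suppress=True)
s=get_state(); print(s["tcp_pos"],s["joint_positions"].round(3))
q=s["orientation"]; R0=Ro.from_quat(q[[1,2,3,0]]).as_matrix(); print(R0)
o,u,R=soapgeo([.5041,-.2649,.1126]); n=R[:,1]
Rt=np.c_[-u,np.cross(-n,-u),-n]; print(Rt,np.linalg.det(Rt))
rv=Ro.from_matrix(Rt@R0.T).as_rotvec(); print("rotvec",rv,np.degrees(np.linalg.norm(rv)))
tgt=o+(.108+.037+.100)*u; print("pregrasp",tgt,"shift mm",(tgt-s["tcp_pos"])*1000)
E
```

```text
time_s: 3.6
tcp_pos: [0.52, 0.0478, 0.3654]
orientation: [0.683, 0.183, 0.683, -0.184]
force: [0.3, 0.4, -1.0]
grip_width: 1.003
[0.52   0.0478 0.3654] [-0.035  0.224  1.595 -0.     1.323  0.491]
[[-0.0002  0.5015  0.8651]
 [-0.0005  0.8651 -0.5015]
 [-1.     -0.0005  0.    ]]
[[ 0.387   0.9152  0.1124]
 [ 0.0438  0.1035 -0.9937]
 [-0.9211  0.3894 -0.    ]] 1.0
rotvec [ 0.2273 -0.3476 -0.9199] 57.830263898238194
pregrasp [ 0.454  -0.2706  0.2557] shift mm [ -66.0046 -318.3513 -109.7495]
```

```bash
python3 -m crank '[[-66,-318,-100,0.227,-0.348,-0.92,0],[-66,-318,-100,0.227,-0.348,-0.92,0],[-66,-318,-100,0.227,-0.348,-0.92,0],[-66,-318,-100,0.227,-0.348,-0.92,0],[-66,-318,-100,0.227,-0.348,-0.92,0],[-66,-318,-100,0.227,-0.348,-0.92,0],[-66,-318,-100,0.227,-0.348,-0.92,0],[-66,-318,-100,0.227,-0.348,-0.92,0]]' && python3 - <<'E'
from h import *
from scipy.spatial.transform import Rotation as Ro
np.set_printoptions(precision=4,suppress=True)
s=get_state(); print(s["tcp_pos"],s["joint_positions"].round(3))
q=s["orientation"]; R0=Ro.from_quat(q[[1,2,3,0]]).as_matrix(); print(R0)
o,u,R=soapgeo([.5041,-.2649,.1126]); n=R[:,1]
Rt=np.c_[-u,np.cross(-n,-u),-n]
rv=Ro.from_matrix(Rt@R0.T).as_rotvec(); print("rotvec",rv)
f=grab_frame("wrist"); im=f["image"][:,:,::-1].copy()
cv2.imwrite("pics/wC_raw.png",im)
def line(Q,c): cv2.polylines(im,[np.round(proj(f,Q)*16).astype(np.int32)],True,c,1,cv2.LINE_AA,4)
C=cyl(o+.108*u,u,.025,.065); line(C[:60],(255,255,0)); line(C[60:],(0,255,0))
C=cyl(o,u,.032,.108); line(C[60:],(255,0,0))
cv2.imwrite("pics/wC.png",im)
print("cap net",landmark_of("cap","wrist"),search_frame("cap","wrist"),landmark_of("soap_seat","wrist"))
print("pred seat px",proj(f,o+.108*u),"top",proj(f,o+.173*u))
E
```

```text
time_s: 4.4
tcp_pos: [0.4524, -0.2698, 0.2635]
orientation: [0.609, 0.568, 0.422, -0.358]
force: [0.5, 0.5, 0.0]
grip_width: 1.001
[ 0.4524 -0.2698  0.2635] [-0.822  0.221  1.943  0.458  0.786  0.346]
[[ 0.3869  0.9159  0.1074]
 [ 0.0438  0.0981 -0.9942]
 [-0.9211  0.3893 -0.0021]]
rotvec [-0.0021 -0.0003  0.0049]
cap net [{'xy': [280.0, 206.8], 'conf': 0.62}] [{'xy': [278.9, 219.0], 'conf': 0.74}] []
pred seat px [[278.3319 207.4158]] top [[278.7165 226.4816]]
```

View pics/wC.png

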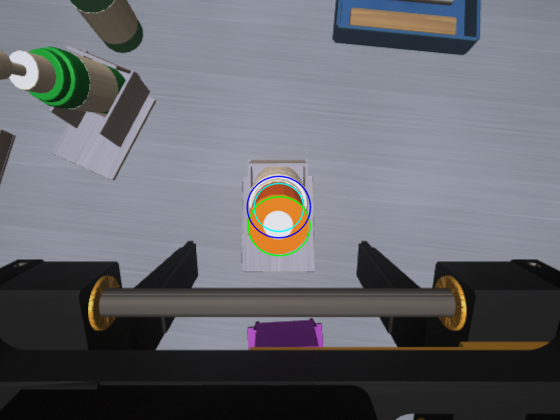

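The wrist view agrees with the model: the predicted cap outlines (green and cyan circles at (278,226) and (278,207)) sit on the orange cap within a pixel or two. I'll refine with a joint fit that includes this view.

```bash
python3 - <<'E'
from h import *
import pickle
from scipy.spatial.transform import Rotation as Ro
np.set_printoptions(precision=4,suppress=True)
F=pickle.load(open("F0.pkl","rb"))
s=get_state(); F["wrist"]=grab_frame("wrist")
cv2.imwrite("pics/wC_zoom.png",cv2.resize(F["wrist"]["image"][150:280,230:330],None,fx=4,fy=4,interpolation=cv2.INTER_CUBIC)[:,:,::-1])
box={"scene":(205,140,260,200),"side":(285,105,345,165),"wrist":(240,180,320,262)}
obs={n:maskmom(orange(F[n]["image"],box[n])) for n in F}
pc=[("side",(-.0675,.05,0),(329.5,192)),("side",(-.0675,-.05,0.003),(330.5,168)),("side",(.0675,.05,0),(281.2,188.2)),
    ("scene",(-.0675,.05,0),(257.5,207)),("scene",(.0675,.05,0),(230,225)),("scene",(.0675,-.05,0),(209,215))]
def mk(ns):
  def res(p):
    o,u,R=soapgeo(p[:3]); r=[]
    for n in ns:
        m,a=hullmom(F[n],cyl(o+.108*u,u,.025,.065)); d=m-obs[n][0]; r+=list(2*d[:2])+list(d[2:]/(2*np.sqrt(m[2]+m[4])))
    for n,b,px in pc:
        if n in ns: r+=list(.7*(proj(F[n],R@np.array(b)+[p[0],p[1],0])[0]-px))
    return np.array(r)
  return res
for ns in (("wrist",),("scene","side","wrist"),("side","wrist")):
    f=least_squares(mk(ns),[.504,-.265,.11],diff_step=1e-3,loss='soft_l1'); o,u,R=soapgeo(f.x)
    print(ns,f.x,f.cost,"seat",o+.108*u,"top",o+.173*u); print(f.fun[-11:] if "wrist" in ns else "")
print(obs["wrist"],hullmom(F["wrist"],cyl(o+.108*u,u,.025,.065)))
E
```

```text
('wrist',) [ 0.5029 -0.2634  0.1586] 2.6543607221323198 seat [ 0.5058 -0.263   0.1295] top [ 0.4808 -0.267   0.1893]
[ 0.0011  0.0271 -1.4944  0.0671 -2.6727]
('scene', 'side', 'wrist') [ 0.5032 -0.2643  0.1058] 4.8200575662863345 seat [ 0.5061 -0.2639  0.1295] top [ 0.481  -0.2666  0.1893]
[ 0.225  -0.2463 -0.2644 -0.0953  0.149   0.3004 -0.5406  0.0823 -0.0814
 -0.9137 -0.558 ]
('side', 'wrist') [ 0.5031 -0.2643  0.1027] 3.1248922755900255 seat [ 0.506  -0.264   0.1295] top [ 0.4809 -0.2666  0.1893]
[ 0.1063 -0.0972 -1.5218 -0.1036 -2.6679 -0.2783  0.2582 -0.1855 -0.2286
 -0.1019  0.1092]
(array([281.2375, 223.9583, 298.0967,   8.575 , 460.2282]), 1966) (array([281.2907, 223.9097, 226.0685,   3.6709, 333.9592]), 3435.7573846286396)
```

View pics/wC_zoom.png

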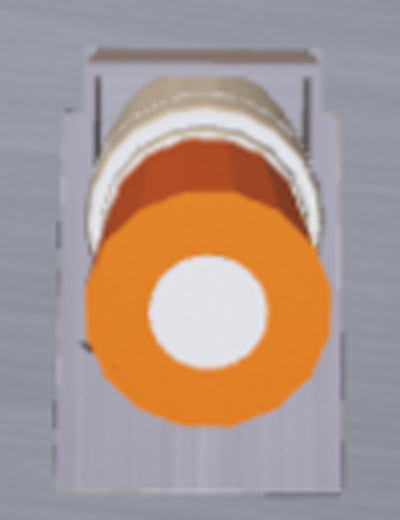

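My orange threshold missed the lighter top disc. In the zoom the disc centre is at about (282,227) with radius 30.6 px, roughly 3 px to the right of the prediction. I'll widen the threshold and refit.

```bash
sed -i 's/hsv\[...,0\]<15)/hsv[...,0]<21)/' h.py; python3 - <<'E'
from h import *
import pickle
from scipy.spatial.transform import Rotation as Ro
np.set_printoptions(precision=4,suppress=True)
F=pickle.load(open("F0.pkl","rb"))
s=get_state(); F["wrist"]=grab_frame("wrist"); pickle.dump(F,open("F1.pkl","wb"))
box={"scene":(205,140,260,200),"side":(285,105,345,165),"wrist":(240,170,325,265)}
obs={n:maskmom(orange(F[n]["image"],box[n])) for n in F}
pc=[("side",(-.0675,.05,0),(329.5,192)),("side",(-.0675,-.05,0.003),(330.5,168)),("side",(.0675,.05,0),(281.2,188.2)),
    ("scene",(-.0675,.05,0),(257.5,207)),("scene",(.0675,.05,0),(230,225)),("scene",(.0675,-.05,0),(209,215))]
# wrist plate corners from zoom: near edge bottom-left (52,492), bottom-right(340,492), left top (66,110), right top (338,112)
def zp(x,y): return (x/4+230,y/4+150)
pw=[("wrist",(-.0675,.05,.003),zp(52,492)),("wrist",(-.0675,-.05,.003),zp(341,492))]
def mk(ns):
  def res(p):
    o,u,R=soapgeo(p[:3]); r=[]
    for n in ns:
        m,a=hullmom(F[n],cyl(o+.108*u,u,.025,.065)); d=m-obs[n][0]; r+=list(2*d[:2])+list(d[2:]/(2*np.sqrt(m[2]+m[4])))
    for n,b,px in pc+pw:
        if n in ns: r+=list(.7*(proj(F[n],R@np.array(b)+[p[0],p[1],0])[0]-px))
    return np.array(r)
  return res
for ns in (("wrist",),("scene","side"),("scene","side","wrist"),("side","wrist")):
    f=least_squares(mk(ns),[.504,-.265,.11],diff_step=1e-3,loss='soft_l1'); o,u,R=soapgeo(f.x)
    print(ns,f.x,f.cost,"seat",o+.108*u,"top",o+.173*u); 
    print(f.fun)
print(obs["wrist"],hullmom(F["wrist"],cyl(o+.108*u,u,.025,.065)))
q=s["orientation"]; R0=Ro.from_quat(q[[1,2,3,0]]).as_matrix()
# where jaw centre line projects
for d in (0.,.05,.08,.1,.135): print(d,proj(F["wrist"],s["tcp_pos"]+d*R0[:,0]))
E
```

```text
('wrist',) [ 0.5053 -0.2639  0.1118] 0.0723553175090601 seat [ 0.5082 -0.2636  0.1295] top [ 0.483  -0.2664  0.1893]
[-0.0495  0.0306 -0.0116 -0.008   0.0087  0.3204 -0.1802 -0.0781  0.0508]
('scene', 'side') [ 0.5041 -0.2649  0.1126] 1.5547523448674059 seat [ 0.5071 -0.2646  0.1295] top [ 0.4819 -0.2674  0.1893]
[ 0.6931 -0.5423  0.1446 -0.033   0.2942 -0.1175  0.0917  0.0894 -0.0091
  0.2143 -0.3823  0.0018 -0.5221 -0.4784 -0.2118  0.0893  0.0388 -0.5783
 -0.0397 -0.0526 -1.1381 -0.4651]
('scene', 'side', 'wrist') [ 0.5051 -0.264   0.1123] 2.235978244544333 seat [ 0.508  -0.2636  0.1295] top [ 0.4829 -0.2665  0.1893]
[ 0.6119 -0.1237  0.1463 -0.0337  0.2984 -0.9674  0.4224  0.0896 -0.0089
  0.2168  0.0601  0.3457 -0.0104 -0.0049  0.0157 -0.6613  0.1289 -0.7795
 -0.3631 -0.5008  0.2067  0.0247 -0.4194 -0.0753  0.1204 -1.1779 -0.3054
  0.3565 -0.0938 -0.0397  0.1113]
('side', 'wrist') [ 0.5051 -0.264   0.111 ] 1.3092173755630676 seat [ 0.508  -0.2637  0.1295] top [ 0.4828 -0.2665  0.1893]
[-0.9372  0.423   0.0899 -0.0091  0.2163  0.0491  0.4322 -0.0107 -0.0091
  0.0177 -0.6685  0.1414 -0.7548 -0.3495 -0.505   0.1881  0.3196 -0.1078
 -0.0762  0.1646]
(array([281.3587, 221.6845, 225.9339,   5.3873, 328.2542]), 3404) (array([281.3833, 221.9006, 225.4281,   4.9609, 329.0895]), 3406.103683103691)
0.0 [[277.9016 266.0128]]
0.05 [[277.6553 236.6546]]
0.08 [[277.5531 224.471 ]]
0.1 [[277.4972 217.8018]]
0.135 [[277.4164 208.1721]]
```

```bash
python3 - <<'E'
from h import *
from scipy.spatial.transform import Rotation as Ro
np.set_printoptions(precision=4,suppress=True)
s=get_state(); f=grab_frame("wrist"); s2=get_state()
for s in (s,s2):
    q=s["orientation"]; R0=Ro.from_quat(q[[1,2,3,0]]).as_matrix()
    print(s["time_s"],s["tcp_pos"],R0[:,0],R0[:,2],s["qd"].round(4),s["force"])
    Rc=np.array(f["R"]); c=-Rc.T@np.array(f["t"]); print(R0.T@(c-s["tcp_pos"]),Ro.from_matrix(Rc@R0).as_rotvec())
o,u,R=soapgeo([.5051,-.264,.1123]); n=R[:,1]
print("top px",proj(f,o+.173*u),"line",[proj(f,s["tcp_pos"]+d*R0[:,0])[0] for d in (0,.08)])
Rt=np.c_[-u,np.cross(-n,-u),-n]
print("rotvec",Ro.from_matrix(Rt@R0.T).as_rotvec())
g=o+.145*u; d=g-s["tcp_pos"]; print("grasp",g,"shift",d*1000,"in tool axes",R0.T@d*1000)
E
```

```text
4.7 [ 0.4543 -0.2664  0.2661] [ 0.3878  0.0441 -0.9207] [ 0.1165 -0.9932  0.0015] [-0.005   0.0002  0.0009  0.0008 -0.003  -0.0022] [-0.3175 -0.0843  0.4303]
[-0.1598  0.0728 -0.0006] [-2.0808  0.2765 -2.0809]
4.75 [ 0.4542 -0.2666  0.2661] [ 0.3879  0.0439 -0.9207] [ 0.1162 -0.9932  0.0016] [-0.0091 -0.      0.0003  0.0021  0.0009 -0.0009] [-0.0497  0.2821 -0.2866]
[-0.1598  0.0729 -0.0007] [-2.0808  0.2763 -2.0806]
top px [[281.5631 228.3313]] line [array([278.1823, 266.1369]), array([277.7622, 224.548 ])]
rotvec [ 0.0014  0.0012 -0.0042]
grasp [ 0.4937 -0.2653  0.1636] shift [  39.4619    1.3121 -102.5271] in tool axes [109.7569  -3.7984   3.1234]
```

```bash
python3 -m crank '[[20,0,-56,0,0,0,0],[20,0,-56,0,0,0,0],[20,0,-56,0,0,0,0],[20,0,-56,0,0,0,0],[20,0,-56,0,0,0,0]]' && cat > chk.py <<'E'
from h import *
from scipy.spatial.transform import Rotation as Ro
np.set_printoptions(precision=4,suppress=True)
s=get_state(); f=grab_frame("wrist")
q=s["orientation"]; R0=Ro.from_quat(q[[1,2,3,0]]).as_matrix()
print(s["time_s"],s["tcp_pos"],s["force"],s["wrist_torque"])
o,u,R=soapgeo([.5051,-.264,.1123]); n=R[:,1]
Rt=np.c_[-u,np.cross(-n,-u),-n]
print("rotvec",Ro.from_matrix(Rt@R0.T).as_rotvec())
g=o+.145*u; d=g-s["tcp_pos"]; print("grasp",g,"shift",d*1000,"in tool axes",R0.T@d*1000)
M=orange(f["image"],(225,160,335,290)); print("hull obs",maskmom(M),"pred",hullmom(f,cyl(o+.108*u,u,.025,.065)))
im=f["image"][:,:,::-1].copy()
def line(Q,c): cv2.polylines(im,[np.round(proj(f,Q)*16).astype(np.int32)],True,c,1,cv2.LINE_AA,4)
C=cyl(o+.108*u,u,.025,.065); line(C[:60],(255,255,0)); line(C[60:],(0,255,0))
cv2.imwrite("pics/wD.png",im)
E
python3 chk.py
```

```text
time_s: 5.25
tcp_pos: [0.4737, -0.2681, 0.2111]
orientation: [0.612, 0.566, 0.423, -0.356]
force: [0.4, -0.9, -0.1]
grip_width: 1.001
5.25 [ 0.4737 -0.2681  0.2111] [ 0.4239 -0.9097 -0.0717] [-0.0587  0.4489  0.0135]
rotvec [ 0.0022  0.0022 -0.0016]
grasp [ 0.4937 -0.2653  0.1636] shift [ 19.9996   2.8456 -47.568 ] in tool axes [51.6754 -0.0261 -0.6694]
hull obs (array([276.6725, 240.615 , 374.1076,  -0.2365, 557.4183]), 5698) pred (array([276.7292, 240.8681, 370.365 ,   0.8749, 560.4121]), 5686.174268314848)
```

View pics/wD.png

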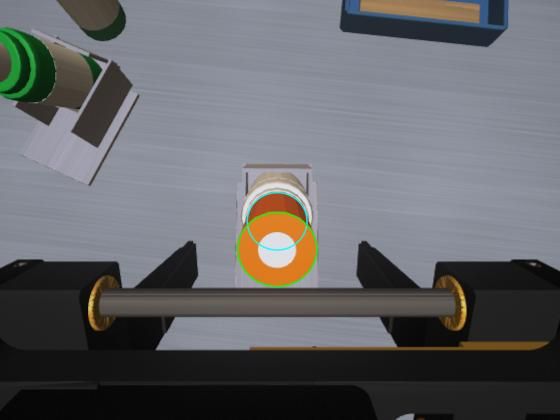

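The predicted cap outline matches the wrist image: the cap is centred between the jaws at column 277. Descending along the lean to the grasp.

```bash
python3 -m crank '[[7,1,-16,0,0,0,0],[14,2,-32,0,0,0,0],[20,3,-47,0,0,0,0],[20,3,-47,0,0,0,0],[20,3,-47,0,0,0,0]]' && python3 chk.py
```

```text
time_s: 5.8
tcp_pos: [0.4935, -0.2651, 0.1635]
orientation: [0.611, 0.566, 0.423, -0.356]
force: [-0.1, -0.1, -0.9]
grip_width: 1.001
5.8 [ 0.4935 -0.2651  0.1635] [-0.0666 -0.0877 -0.8971] [-0.1271  0.36   -0.0066]
rotvec [ 0.0012  0.0013 -0.0014]
grasp [ 0.4937 -0.2653  0.1636] shift [ 0.1568 -0.1869  0.0784] in tool axes [-0.0194  0.1544  0.2036]
hull obs (array([278.064 , 249.7626, 717.8676,   0.8478, 447.9664]), 5657) pred (array([ 278.3904,  274.7966,  655.4632,    5.7974, 1070.7868]), 10410.96833178727)
```

```bash
python3 -m crank '[[0,0,0,0,0,0,0.6],[0,0,0,0,0,0,0.6],[0,0,0,0,0,0,0.6],[0,0,0,0,0,0,0.6],[0,0,0,0,0,0,0.6],[0,0,0,0,0,0,0.6]]' 5 && python3 - <<'E'
from h import *
s=get_state(); print(s["time_s"],s["tcp_pos"],s["force"],s["wrist_torque"],s["grip_width"]*95)
E
```

```text
time_s: 6.45
tcp_pos: [0.4936, -0.2649, 0.1627]
orientation: [0.611, 0.566, 0.423, -0.357]
force: [-0.1, -1.1, -0.5]
grip_width: 0.551
6.45 [ 0.49357256 -0.26493494  0.16265327] [-0.12824103 -1.12821102 -0.54442541] [-0.04942262  0.43106088  0.01040737] 52.315636436477014
```

```bash
python3 -m crank '[[0,0,0,0,0,0,0.6],[0,0,0,0,0,0,0.6],[0,0,0,0,0,0,0.6],[0,0,0,0,0,0,0.6]]' 20 && python3 - <<'E'
from h import *
s=get_state(); print(s["time_s"],s["tcp_pos"],s["force"],s["wrist_torque"],s["grip_width"]*95)
E
```

```text
time_s: 6.85
tcp_pos: [0.4936, -0.265, 0.1627]
orientation: [0.611, 0.566, 0.423, -0.357]
force: [-0.2, -0.3, 0.4]
grip_width: 0.521
6.85 [ 0.49362173 -0.26502972  0.16267564] [-0.18765874 -0.30424734  0.39825406] [-0.25658021  0.2949529  -0.09685455] 49.53595611627508
```

Jaws at 49.5 mm (cap diameter 50) with almost no side force, so it's centred. Firm up the grip, then pull gently along the lean.

```bash
python3 -m crank '[[0,0,0,0,0,0,0.65],[0,0,0,0,0,0,0.65],[0,0,0,0,0,0,0.65],[-0.8,-0.1,1.8,0,0,0,0.65],[-1.5,-0.2,3.7,0,0,0,0.65],[-2.3,-0.3,5.5,0,0,0,0.65]]' 50 && python3 - <<'E'
from h import *
s=get_state(); print(s["time_s"],s["tcp_pos"],s["force"],s["wrist_torque"],s["grip_width"]*95)
E
```

```text
time_s: 7.45
tcp_pos: [0.4913, -0.2652, 0.1673]
orientation: [0.611, 0.566, 0.423, -0.357]
force: [8.4, -2.4, -14.2]
grip_width: 0.522
7.45 [ 0.49127475 -0.26524519  0.16731752] [  8.35271154  -2.39660959 -14.19865161] [-0.70341824 -0.07585918 -0.24982876] 49.637358284489814
```

```bash
python3 -m crank '[[-1,-0.1,2.5,0,0,0,0.65],[-2,-0.2,5,0,0,0,0.65],[-3.5,-0.4,8,0,0,0,0.65],[-6,-0.7,14,0,0,0,0.65],[-10,-1.1,24,0,0,0,0.65]]' 50 && python3 - <<'E'
from h import *
s=get_state(); print(s["time_s"],s["tcp_pos"],s["force"],s["wrist_torque"],s["grip_width"]*95)
for n in ("side",):
    f=grab_frame(n); cv2.imwrite("pics/side_pull.png",cv2.resize(f["image"][60:240,230:430],None,fx=3,fy=3)[:,:,::-1])
E
```

```text
time_s: 7.95
tcp_pos: [0.4807, -0.2659, 0.1924]
orientation: [0.611, 0.566, 0.424, -0.356]
force: [-0.9, 0.2, 0.0]
grip_width: 0.52
7.95 [ 0.48074965 -0.26587754  0.19236315] [-0.94797932  0.18989328  0.04966184] [-0.06516246  0.42387954  0.03097855] 49.44092464675368
```

View pics/side_pull.png

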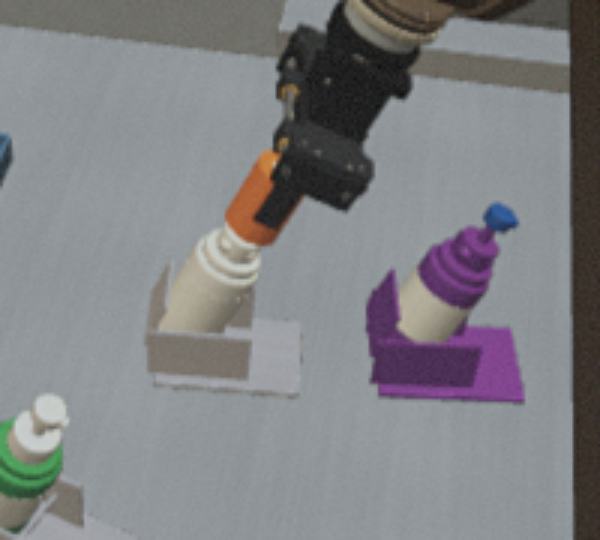

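The cap has snapped off and rides with the jaws (orange at (262,200) in the crop, the white collar showing below it). Next I pull on along the axis until it is well clear.

```bash
python3 -m crank '[[-8,-0.9,18.5,0,0,0,0.65],[-15.5,-1.7,37,0,0,0,0.65],[-23.5,-2.6,55.5,0,0,0,0.65],[-27,-3,64,0,0,0,0.65],[-27,-3,100,0,0,0,0.65],[-27,-3,130,0,0,0,0.65]]' 50 && python3 - <<'E'
from h import *
from scipy.spatial.transform import Rotation as Ro
np.set_printoptions(precision=4,suppress=True)
s=get_state(); print(s["time_s"],s["tcp_pos"],s["joint_positions"].round(3),s["force"],s["wrist_torque"],s["grip_width"]*95)
f=grab_frame("side"); cv2.imwrite("pics/side_pull2.png",cv2.resize(f["image"][40:240,230:430],None,fx=3,fy=3)[:,:,::-1])
f=grab_frame("wrist"); cv2.imwrite("pics/wrist_pull2.png",f["image"][:,:,::-1])
q=s["orientation"]; R0=Ro.from_quat(q[[1,2,3,0]]).as_matrix(); print(R0)
# tool down, jaws along tray x
yaw=-.08; z=np.array([np.cos(yaw),np.sin(yaw),0]); x=np.array([0,0,-1.]); Rt=np.c_[x,np.cross(z,x),z]
rv=Ro.from_matrix(Rt@R0.T).as_rotvec(); print("rv",rv,np.degrees(np.linalg.norm(rv)))
E
```

```text
time_s: 8.6
tcp_pos: [0.4539, -0.2691, 0.3233]
orientation: [0.611, 0.566, 0.423, -0.357]
force: [0.2, -0.5, -0.6]
grip_width: 0.523
8.6 [ 0.4539 -0.2691  0.3233] [-0.818  0.157  1.85   0.401  0.927  0.43 ] [ 0.225  -0.5103 -0.5684] [-0.0892  0.4322  0.0512] 49.70988348005719
[[ 0.3871  0.9151  0.1131]
 [ 0.0436  0.1043 -0.9936]
 [-0.921   0.3896  0.0005]]
rv [-0.3111  0.3016  1.3577] 81.65635940065077
```

View pics/side_pull2.png

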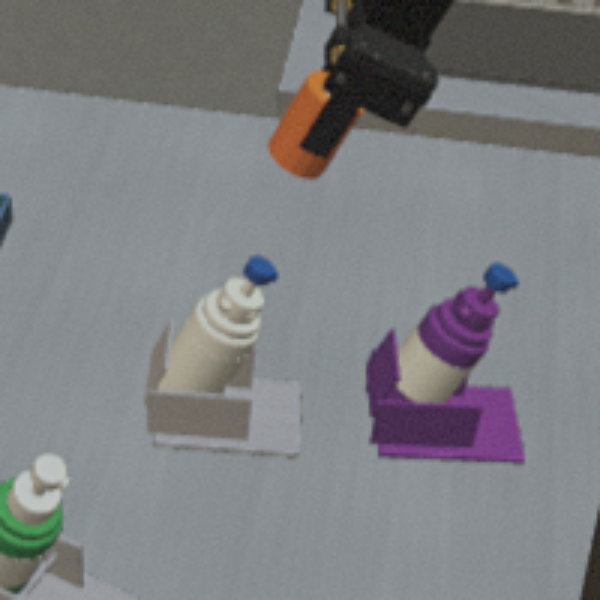

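View pics/wrist_pull2.png

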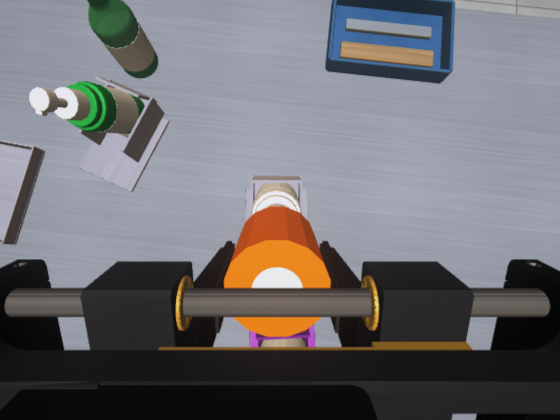

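The blue pump head is now exposed at about (260,270) in the side crop and the cap is firmly held. Carrying it over to the tray, turning upright on the way.

```bash
python3 -m crank '[[35,250,5,-0.155,0.15,0.68,0.65],[35,250,5,-0.155,0.15,0.68,0.65],[35,250,5,-0.155,0.15,0.68,0.65],[35,250,5,-0.155,0.15,0.68,0.65],[35,250,5,-0.155,0.15,0.68,0.65],[35,250,5,-0.155,0.15,0.68,0.65]]' && python3 - <<'E'
from h import *
from scipy.spatial.transform import Rotation as Ro
np.set_printoptions(precision=4,suppress=True)
s=get_state(); print(s["time_s"],s["tcp_pos"],s["joint_positions"].round(3),s["grip_width"]*95)
q=s["orientation"]; R0=Ro.from_quat(q[[1,2,3,0]]).as_matrix()
yaw=-.08; z=np.array([np.cos(yaw),np.sin(yaw),0]); x=np.array([0,0,-1.]); Rt=np.c_[x,np.cross(z,x),z]
rv=Ro.from_matrix(Rt@R0.T).as_rotvec(); print("rv",rv,np.degrees(np.linalg.norm(rv)))
print((np.array([.519,.199,.25])-s["tcp_pos"])*1000)
E
```

```text
time_s: 9.3
tcp_pos: [0.4893, -0.0142, 0.3266]
orientation: [0.704, 0.314, 0.605, -0.201]
force: [-0.5, -0.7, -0.4]
grip_width: 0.523
9.3 [ 0.4893 -0.0142  0.3266] [-0.239  0.127  1.837  0.163  1.022  0.436] 49.70610021990836
rv [-0.1573  0.149   0.6673] 40.197670757937296
[ 29.7056 213.1671 -76.5518]
```

```bash
python3 -m crank '[[30,217,-40,-0.156,0.15,0.675,0.65],[30,217,-40,-0.156,0.15,0.675,0.65],[30,217,-40,-0.156,0.15,0.675,0.65],[30,217,-40,-0.156,0.15,0.675,0.65],[30,217,-78,-0.156,0.15,0.675,0.65],[30,217,-78,-0.156,0.15,0.675,0.65],[30,217,-78,-0.156,0.15,0.675,0.65],[30,217,-78,-0.156,0.15,0.675,0.65]]' && python3 - <<'E'
from h import *
from scipy.spatial.transform import Rotation as Ro
np.set_printoptions(precision=4,suppress=True)
s=get_state(); print(s["time_s"],s["tcp_pos"],s["joint_positions"].round(3),s["grip_width"]*95)
q=s["orientation"]; R0=Ro.from_quat(q[[1,2,3,0]]).as_matrix(); print(R0)
f=grab_frame("wrist"); cv2.imwrite("pics/wrist_tray.png",f["image"][:,:,::-1])
f=grab_frame("side"); cv2.imwrite("pics/side_tray2.png",f["image"][:,:,::-1])
E
```

```text
time_s: 10.1
tcp_pos: [0.5196, 0.1966, 0.2501]
orientation: [0.707, 0.031, 0.706, -0.029]
force: [-0.7, 0.0, 0.0]
grip_width: 0.52
10.1 [0.5196 0.1966 0.2501] [0.242 0.366 1.701 0.001 1.071 0.327] 49.40673647975641
[[ 0.0025  0.0847  0.9964]
 [ 0.0017  0.9964 -0.0847]
 [-1.      0.0019  0.0024]]
```

View pics/wrist_tray.png

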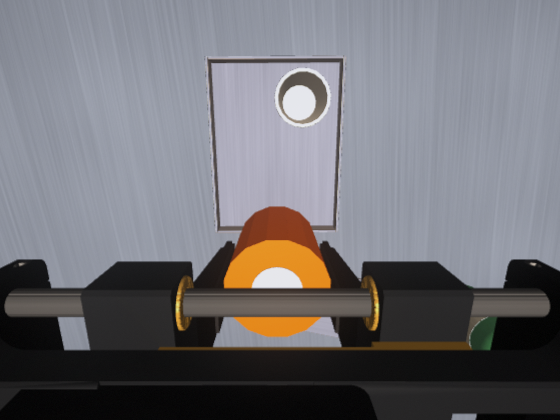

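View pics/side_tray2.png

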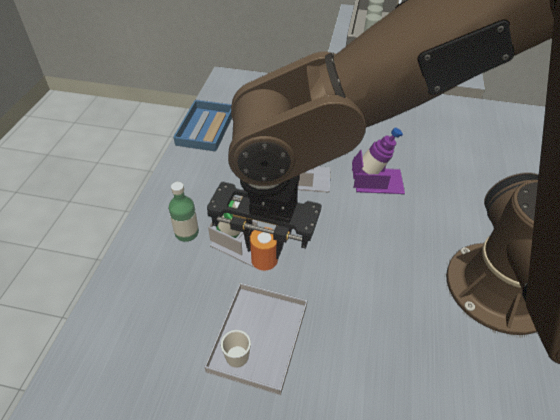

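```bash
python3 - <<'E'
from h import *
from scipy.spatial.transform import Rotation as Ro
np.set_printoptions(precision=4,suppress=True)
f=grab_frame("wrist"); im=f["image"]
cv2.imwrite("pics/wt_crop.png",cv2.resize(im[40:250,190:360],None,fx=3.5,fy=3.5,interpolation=cv2.INTER_CUBIC)[:600,:,::-1][:, :])
P=[(207.5,58),(344,57.5),(337.5,230.5),(218,230.5)]
C=np.array([onz(f,p,.025) for p in P]); print(C)
print("centre",C.mean(0)," sides",[np.linalg.norm(C[i]-C[i-1]) for i in range(4)])
print("cup rim",onz(f,(303,96.5),.063))
s=get_state(); print(s["tcp_pos"])
ctr=C.mean(0)[:2]; ax=(C[1]-C[0])[:2]; ax/=np.linalg.norm(ax); print("x axis yaw",np.arctan2(ax[1],ax[0]))
yaw=-.08; R=np.array([[np.cos(yaw),-np.sin(yaw)],[np.sin(yaw),np.cos(yaw)]])
print("tcp in tray",R.T@(s["tcp_pos"][:2]-ctr),"cup in tray",R.T@(onz(f,(303,96.5),.063)[:2]-ctr))
E
```

```text
[[0.4544 0.3572 0.025 ]
 [0.6088 0.3446 0.025 ]
 [0.5943 0.1389 0.025 ]
 [0.4387 0.1524 0.025 ]]
centre [0.524  0.2483 0.025 ]  sides [np.float64(0.20543203371943047), np.float64(0.1549741732977891), np.float64(0.20619258640087976), np.float64(0.15619355813428235)]
cup rim [0.5563 0.3034 0.063 ]
[0.5196 0.1966 0.2505]
x axis yaw -0.08141250070085108
tcp in tray [-0.0003 -0.0519] cup in tray [0.0278 0.0575]
```

View pics/wt_crop.png

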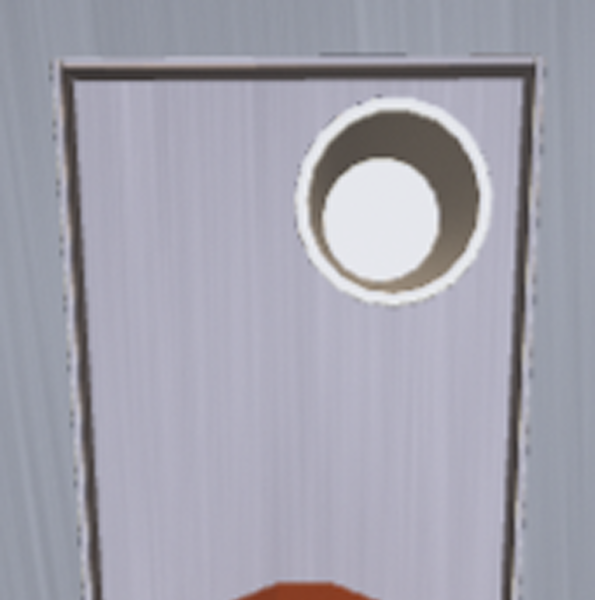

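The wrist view shows the open tray floor below. Corners are at about (207,58), (344,57), (338,230) and (218,230), and the cup is at (303,97). The cap is over tray (0,-52 mm), about 50 mm clear of the cup. Descending.

```bash
python3 -m crank '[[0,0,-45,0,0,0,0.65],[0,0,-90,0,0,0,0.65],[0,0,-135,0,0,0,0.65],[0,0,-170,0,0,0,0.65],[0,0,-190,0,0,0,0.65],[0,0,-197,0,0,0,0.65],[0,0,-200,0,0,0,0.65],[0,0,-200,0,0,0,0.65]]' && python3 -m crank '[[0,0,0,0,0,0,0.65],[0,0,0,0,0,0,0.65]]'
```

```text
time_s: 11.05
tcp_pos: [0.5199, 0.1975, 0.0502]
orientation: [0.707, 0.03, 0.706, -0.029]
force: [0.3, -0.2, -0.4]
grip_width: 0.52
time_s: 11.25
tcp_pos: [0.5197, 0.1978, 0.0502]
orientation: [0.708, 0.03, 0.705, -0.028]
force: [0.2, -0.3, 0.7]
grip_width: 0.524
```

```bash
python3 - <<'E'
from h import *
s=get_state(); print(s["time_s"],s["tcp_pos"],s["force"])
f=grab_frame("side"); cv2.imwrite("pics/side_low.png",cv2.resize(f["image"][200:400,150:350],None,fx=3,fy=3)[:,:,::-1])
E
```

```text
11.25 [0.51973603 0.19776867 0.05024297] [ 0.21223301 -0.344159    0.66760883]
```

View pics/side_low.png

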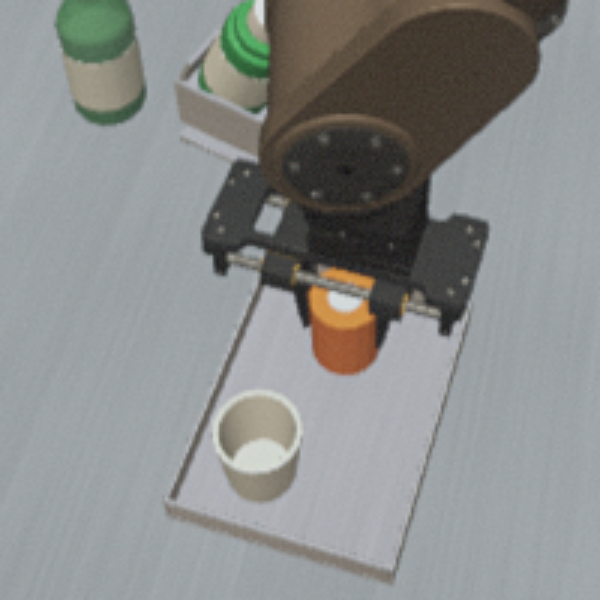

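```bash
python3 - <<'E'
from h import *
import pickle
F=pickle.load(open("F0.pkl","rb"))
print(tri([F["scene"],F["side"]],[(268.3,210),(246.7,196)]))
E
python3 -m crank '[[0,0,-2,0,0,0,0.65],[0,0,-4,0,0,0,0.65],[0,0,-6,0,0,0,0.65],[0,0,-7,0,0,0,0.65],[0,0,-8,0,0,0,0.65],[0,0,-8,0,0,0,0.65]]'
```

```text
(array([0.60215034, 0.01003215, 0.17504894]), [array([-0.4, -0.5]), array([-0.1,  0.8])])
time_s: 11.9
tcp_pos: [0.5192, 0.1976, 0.041]
orientation: [0.707, 0.029, 0.706, -0.029]
force: [-1.0, -0.5, -0.7]
grip_width: 0.519
```

```bash
python3 -m crank '[[0,0,-0.5,0,0,0,0.65],[0,0,-1,0,0,0,0.65],[0,0,-1.5,0,0,0,0.65],[0,0,-1.5,0,0,0,0.65]]' && python3 -m crank '[[0,0,-0.5,0,0,0,0.65],[0,0,-1,0,0,0,0.65],[0,0,-1,0,0,0,0.65]]'
```

```text
time_s: 12.3
tcp_pos: [0.5193, 0.1977, 0.0397]
orientation: [0.707, 0.029, 0.706, -0.029]
force: [0.8, -0.4, -0.5]
grip_width: 0.523
time_s: 12.6
tcp_pos: [0.5193, 0.1977, 0.0396]
orientation: [0.707, 0.03, 0.706, -0.029]
force: [-2.3, -1.2, 12.6]
grip_width: 0.521
```

Contact at TCP z = 0.0396 with 12.6 N, so the rim is on the tray floor as predicted. I relieve the press and open.

```bash
python3 -m crank '[[0,0,1,0,0,0,0.65],[0,0,1,0,0,0,0.65]]' && python3 -m crank '[[0,0,0,0,0,0,0.45],[0,0,0,0,0,0,0.4],[0,0,0,0,0,0,0.3],[0,0,0,0,0,0,0.2],[0,0,0,0,0,0,0.2],[0,0,0,0,0,0,0.2]]' 10 && python3 - <<'E'
from h import *
s=get_state(); print(s["time_s"],s["tcp_pos"],s["force"],s["grip_width"]*95)
f=grab_frame("side"); cv2.imwrite("pics/side_rel.png",cv2.resize(f["image"][200:400,150:350],None,fx=3,fy=3)[:,:,::-1])
f=grab_frame("wrist"); cv2.imwrite("pics/wrist_rel.png",f["image"][:,:,::-1])
E
```

```text
time_s: 12.8
tcp_pos: [0.5193, 0.1977, 0.0398]
orientation: [0.707, 0.03, 0.706, -0.029]
force: [-0.4, -0.2, -0.4]
grip_width: 0.522
time_s: 13.4
tcp_pos: [0.5193, 0.1977, 0.0397]
orientation: [0.707, 0.029, 0.706, -0.029]
force: [-0.2, 0.3, -0.2]
grip_width: 0.793
13.4 [0.51927391 0.19765077 0.03965174] [-0.15441119  0.30801212 -0.17353491] 75.33641731777104
```

View pics/side_rel.png

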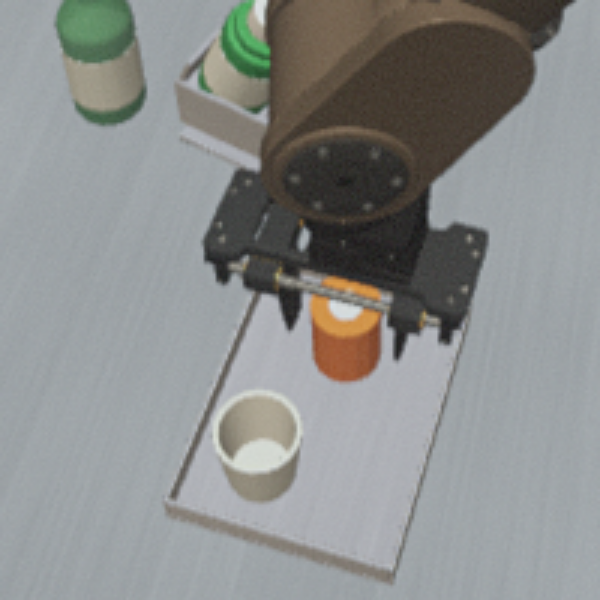

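View pics/wrist_rel.png

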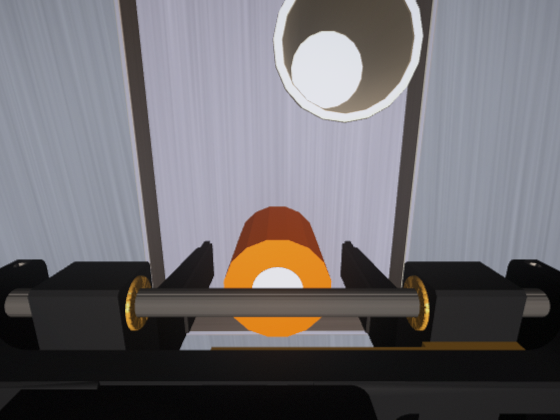

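The cap stands upright on the tray floor (centre about (346,335) in the side crop) with both fingers clear of it and the cup untouched. Rising straight up.

```bash
python3 -m crank '[[0,0,15,0,0,0,0.2],[0,0,50,0,0,0,0.2],[0,0,95,0,0,0,0.2],[0,0,145,0,0,0,0.2],[0,0,195,0,0,0,0.2],[0,0,245,0,0,0,0.2],[0,0,290,0,0,0,0.2]]' && python3 - <<'E'
from h import *
from scipy.spatial.transform import Rotation as Ro
np.set_printoptions(precision=4,suppress=True)
s=get_state(); print(s["time_s"],s["tcp_pos"])
f=grab_frame("wrist"); cv2.imwrite("pics/wrist_up.png",f["image"][:,:,::-1])
q=s["orientation"]; R0=Ro.from_quat(q[[1,2,3,0]]).as_matrix()
o,u,R=soapgeo([.5051,-.264,.1123]); n=R[:,1]
Rt=np.c_[-u,np.cross(-n,-u),-n]
rv=Ro.from_matrix(Rt@R0.T).as_rotvec(); print("rotvec",rv,np.degrees(np.linalg.norm(rv)))
t=o+(.164+.011+.080)*u; print("top",o+.164*u,"pre",t,"shift",(t-s["tcp_pos"])*1000)
E
```

```text
time_s: 14.2
tcp_pos: [0.5189, 0.1976, 0.3325]
orientation: [0.707, 0.03, 0.706, -0.028]
force: [1.2, 0.0, -0.7]
grip_width: 0.799
14.2 [0.5189 0.1976 0.3325]
rotvec [ 0.3112 -0.2984 -1.3564] 81.54624280263927
top [ 0.4864 -0.2661  0.1811] pre [ 0.4511 -0.2701  0.2649] shift [ -67.7505 -467.6687  -67.5896]
```

View pics/wrist_up.png

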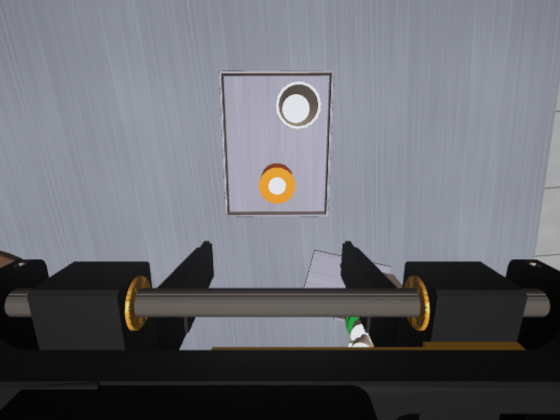

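The cap stands in the tray at (277,185) with the cup at (298,104), and nothing was dragged. Back to the soap with the gripper closing.

```bash
python3 -m crank '[[-34,-240,5,0.155,-0.149,-0.678,1],[-34,-240,5,0.155,-0.149,-0.678,1],[-34,-240,5,0.155,-0.149,-0.678,1],[-34,-240,5,0.155,-0.149,-0.678,1],[-34,-240,5,0.155,-0.149,-0.678,1],[-34,-240,5,0.155,-0.149,-0.678,1]]' 10 && python3 - <<'E'
from h import *
from scipy.spatial.transform import Rotation as Ro
np.set_printoptions(precision=4,suppress=True)
s=get_state(); print(s["time_s"],s["tcp_pos"],s["grip_width"])
q=s["orientation"]; R0=Ro.from_quat(q[[1,2,3,0]]).as_matrix()
o,u,R=soapgeo([.5051,-.264,.1123]); n=R[:,1]
Rt=np.c_[-u,np.cross(-n,-u),-n]
rv=Ro.from_matrix(Rt@R0.T).as_rotvec(); print("rotvec",rv,np.degrees(np.linalg.norm(rv)))
t=o+(.164+.011+.080)*u; print("shift",(t-s["tcp_pos"])*1000)
E
```

```text
time_s: 14.85
tcp_pos: [0.4843, -0.0465, 0.3346]
orientation: [0.702, 0.321, 0.601, -0.209]
force: [0.7, 0.2, 0.5]
grip_width: 0.353
14.85 [ 0.4843 -0.0465  0.3346] 0.35331224061793925
rotvec [ 0.1547 -0.1504 -0.6696] 40.307532001920066
shift [ -33.1426 -223.5993  -69.7608]
```

```bash
python3 -m crank '[[-34,-227,-20,0.155,-0.149,-0.677,1],[-34,-227,-20,0.155,-0.149,-0.677,1],[-34,-227,-20,0.155,-0.149,-0.677,1],[-34,-227,-20,0.155,-0.149,-0.677,1],[-34,-227,-20,0.155,-0.149,-0.677,1],[-34,-227,-72,0.155,-0.149,-0.677,1],[-34,-227,-72,0.155,-0.149,-0.677,1],[-34,-227,-72,0.155,-0.149,-0.677,1]]' && python3 -m crank '[[0,0,0,0,0,0,1],[0,0,0,0,0,0,1],[0,0,0,0,0,0,1]]' && cat > chk2.py <<'E'
from h import *
import sys
from scipy.spatial.transform import Rotation as Ro
np.set_printoptions(precision=4,suppress=True)
f=grab_frame("wrist"); s=get_state()
q=s["orientation"]; R0=Ro.from_quat(q[[1,2,3,0]]).as_matrix()
print(s["time_s"],s["tcp_pos"],s["grip_width"],"F",s["force"],"T",s["wrist_torque"])
o,u,R=soapgeo([.5051,-.264,.1123]); n=R[:,1]
Rt=np.c_[-u,np.cross(-n,-u),-n]
print("rotvec",Ro.from_matrix(Rt@R0.T).as_rotvec(),"F.u",s["force"]@u)
t=o+.175*u; d=t-s["tcp_pos"]; print("to contact: shift",d*1000,"tool",R0.T@d*1000)
print("top px",proj(f,o+.164*u),"tip px",proj(f,s["tcp_pos"]+.011*R0[:,0]))
im=f["image"][:,:,::-1].copy()
def line(Q,c): cv2.polylines(im,[np.round(proj(f,Q)*16).astype(np.int32)],True,c,1,cv2.LINE_AA,4)
C=cyl(o+.150*u,u,.013,.014); line(C[60:],(0,255,0))
cv2.imwrite("pics/%s.png"%sys.argv[1],cv2.resize(im[130:330,160:400],None,fx=3,fy=3,interpolation=cv2.INTER_CUBIC))
cv2.imwrite("pics/%s_raw.png"%sys.argv[1],cv2.resize(f["image"][130:330,160:400,::-1],None,fx=3,fy=3,interpolation=cv2.INTER_CUBIC))
E
python3 chk2.py p1; python3 - <<'E'
from h import *
print(landmark_of("soap_top","wrist"))
E
```

```text
time_s: 15.65
tcp_pos: [0.4516, -0.2686, 0.2627]
orientation: [0.61, 0.566, 0.425, -0.356]
force: [0.8, -0.3, 1.1]
grip_width: 0.006
time_s: 15.95
tcp_pos: [0.4518, -0.2691, 0.2639]
orientation: [0.611, 0.566, 0.424, -0.356]
force: [-0.2, -0.5, -1.4]
grip_width: 0.006
16.0 [ 0.4516 -0.2691  0.2637] 0.00621349712872005 F [-0.2726  0.3983 -0.6021] T [-0.0792  0.4233 -0.0607]
rotvec [ 0.0008 -0.0004 -0.0027] F.u -0.46643953061233195
to contact: shift [ 30.4655   2.5037 -72.4696] tool [78.647  -0.0435  0.9507]
top px [[278.6572 221.3701]] tip px [[277.8602 258.4338]]
[{'xy': [283.2, 220.4], 'conf': 0.87}]
```

View pics/p1.png

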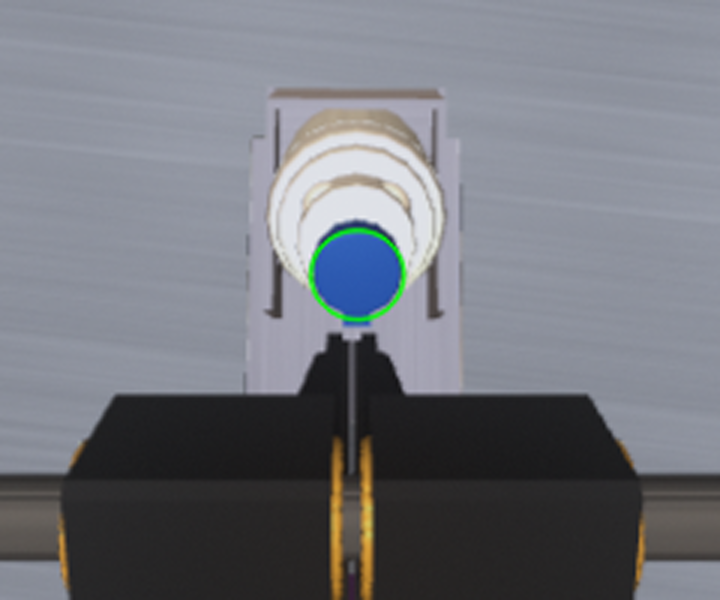

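The predicted ring lies exactly on the blue head's top face (centre (358,273) in the crop), the spout points toward the robot, and the closed fingertips are on the axis. Approaching to about 10 mm off, then slowly.

```bash
python3 -m crank '[[9,0.8,-21,0,0,0,1],[18,1.6,-42,0,0,0,1],[24,2.2,-56,0,0,0,1],[27,2.4,-63,0,0,0,1],[27,2.4,-63,0,0,0,1],[27,2.4,-63,0,0,0,1]]' && python3 chk2.py p2
```

```text
time_s: 16.65
tcp_pos: [0.4783, -0.267, 0.2003]
orientation: [0.611, 0.566, 0.424, -0.357]
force: [0.5, 0.1, -0.9]
grip_width: 0.005
16.7 [ 0.4783 -0.2671  0.2004] 0.005798682447613304 F [ 0.0092  0.7792 -0.4881] T [-0.0766  0.3844  0.0076]
rotvec [ 0.0004 -0.0007 -0.0019] F.u -0.4870985403544021
to contact: shift [ 3.7699  0.5203 -9.2605] tool [10.0111 -0.0943 -0.0902]
top px [[277.753  252.0134]] tip px [[277.9422 258.2363]]
```

View pics/p2.png

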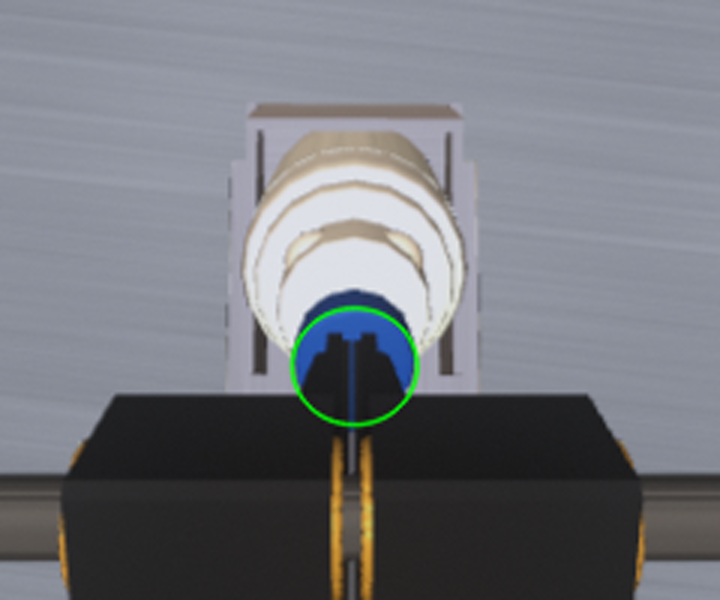

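The tips are 10 mm above the face, 0.1 mm off the axis. Advancing slowly along the axis.

```bash
python3 -m crank '[[0.8,0.1,-1.8,0,0,0,1],[1.5,0.2,-3.7,0,0,0,1],[2.3,0.3,-5.5,0,0,0,1],[3.1,0.3,-7.4,0,0,0,1],[3.5,0.4,-8.3,0,0,0,1],[3.9,0.4,-9.2,0,0,0,1],[4.3,0.5,-10.1,0,0,0,1],[4.6,0.5,-11,0,0,0,1]]' && python3 chk2.py p3 && python3 -m crank '[[0.4,0,-0.9,0,0,0,1],[0.8,0.1,-1.8,0,0,0,1],[1.2,0.1,-2.8,0,0,0,1],[1.5,0.2,-3.7,0,0,0,1]]' && python3 chk2.py p4
```

```text
time_s: 17.5
tcp_pos: [0.4829, -0.2664, 0.1887]
orientation: [0.61, 0.566, 0.424, -0.357]
force: [-1.4, 0.7, 2.2]
grip_width: 0.005
17.55 [ 0.4829 -0.2664  0.1886] 0.005150136074872504 F [-1.1534  0.3397  1.3698] T [0.0075 0.4464 0.0716]
rotvec [-0.0004 -0.0014 -0.0018] F.u 1.6931898476875973
to contact: shift [-0.8126 -0.1912  2.6039] tool [-2.7217  0.2466  0.0959]
top px [[278.0489 259.5619]] tip px [[277.8464 258.1375]]
time_s: 17.95
tcp_pos: [0.4844, -0.2663, 0.185]
orientation: [0.61, 0.566, 0.424, -0.357]
force: [-2.6, 0.7, 3.3]
grip_width: 0.005
18.0 [ 0.4845 -0.2662  0.1849] 0.005172702599325267 F [-2.5715  1.562   2.9651] T [0.077  0.4291 0.0696]
rotvec [-0.0003 -0.0014 -0.0018] F.u 3.6579557620571466
to contact: shift [-2.3654 -0.3802  6.3264] tool [-6.7594  0.2502  0.1055]
top px [[278.0558 262.3797]] tip px [[277.8112 258.1413]]
```

The force follows the spring (3.7 N at 6.8 mm; about 3.9 expected). Continuing at 1 mm per row, then half-millimetre rows near the stop.

```bash
python3 -m crank '[[0.4,0,-0.9,0,0,0,1],[0.8,0.1,-1.8,0,0,0,1],[1.2,0.1,-2.8,0,0,0,1],[1.5,0.2,-3.7,0,0,0,1],[1.9,0.2,-4.6,0,0,0,1],[2.3,0.3,-5.5,0,0,0,1],[2.3,0.3,-5.5,0,0,0,1]]' && python3 chk2.py p5
```

```text
time_s: 18.7
tcp_pos: [0.4868, -0.266, 0.1794]
orientation: [0.61, 0.566, 0.424, -0.357]
force: [-3.6, -0.2, 4.9]
grip_width: 0.005
18.75 [ 0.4867 -0.266   0.1795] 0.003985839303391178 F [-3.2879  1.9353  5.3221] T [0.0912 0.4944 0.1087]
rotvec [-0.0002 -0.0014 -0.0018] F.u 6.089791832737542
to contact: shift [-4.6238 -0.623  11.7138] tool [-12.606    0.2477   0.088 ]
top px [[278.0689 266.8072]] tip px [[277.8147 258.2422]]
```

```bash
python3 -m crank '[[0.2,0,-0.5,0,0,0,1],[0.4,0,-0.9,0,0,0,1],[0.4,0,-0.9,0,0,0,1]]' && python3 -m crank '[[0.2,0,-0.5,0,0,0,1],[0.3,0,-0.7,0,0,0,1],[0.3,0,-0.7,0,0,0,1]]' && python3 chk2.py p6
```

```text
time_s: 19.05
tcp_pos: [0.4871, -0.266, 0.1786]
orientation: [0.61, 0.566, 0.424, -0.357]
force: [-3.1, 0.7, 5.3]
grip_width: 0.001
time_s: 19.35
tcp_pos: [0.4874, -0.2659, 0.1781]
orientation: [0.61, 0.566, 0.424, -0.357]
force: [-4.1, 2.0, 6.7]
grip_width: 0.006
19.4 [ 0.4873 -0.2659  0.178 ] 0.0042643523747057125 F [-2.8118  0.4474  6.8007] T [0.241  0.5939 0.0883]
rotvec [-0.0002 -0.0013 -0.0018] F.u 7.33242595968118
to contact: shift [-5.2442 -0.6536 13.1366] tool [-14.1578   0.2303   0.047 ]
top px [[278.0554 267.9773]] tip px [[277.8608 258.1929]]
```

```bash
python3 -m crank '[[0.2,0,-0.5,0,0,0,1],[0.2,0,-0.5,0,0,0,1]]' && python3 -m crank '[[0.2,0,-0.4,0,0,0,1],[0.2,0,-0.4,0,0,0,1]]' && python3 chk2.py p7
```

```text
time_s: 19.6
tcp_pos: [0.4874, -0.2659, 0.1779]
orientation: [0.611, 0.566, 0.424, -0.357]
force: [-8.2, 2.0, 13.1]
grip_width: 0.006
time_s: 19.8
tcp_pos: [0.4875, -0.2659, 0.1778]
orientation: [0.611, 0.566, 0.424, -0.357]
force: [-12.4, 2.5, 17.0]
grip_width: 0.006
19.85 [ 0.4875 -0.2659  0.1779] 0.002995036412437652 F [-11.3102   1.8503  17.0535] T [0.4178 1.1338 0.2443]
rotvec [ 0.0002 -0.0009 -0.0022] F.u 20.003220686517974
to contact: shift [-5.3799 -0.6729 13.3329] tool [-14.3919   0.1857   0.0552]
top px [[278.0325 268.2431]] tip px [[277.83   258.1947]]
```

The force rose from 7 to 20 N with the tool no longer advancing, at 14.2-14.4 mm of travel, so that is the stop. I back off along the axis, gently.

```bash
python3 - <<'E'
from h import *
f=grab_frame("side"); cv2.imwrite("pics/side_press.png",cv2.resize(f["image"][60:240,230:430],None,fx=3,fy=3)[:,:,::-1])
E
python3 -m crank '[[-0.8,-0.1,1.8,0,0,0,1],[-1.5,-0.2,3.7,0,0,0,1],[-2.7,-0.3,6.4,0,0,0,1],[-3.9,-0.4,9.2,0,0,0,1],[-5.4,-0.6,12.9,0,0,0,1],[-7,-0.8,16.6,0,0,0,1],[-9.3,-1,22.1,0,0,0,1],[-15.5,-1.7,36.8,0,0,0,1]]' && python3 -m crank '[[-12,-1.3,28,0,0,0,1],[-24,-2.6,57,0,0,0,1],[-24,-2.6,80,0,0,0,1],[-24,-2.6,80,0,0,0,1],[-24,-2.6,80,0,0,0,1]]' && python3 chk2.py p8
```

```text
time_s: 20.7
tcp_pos: [0.4719, -0.2675, 0.2133]
orientation: [0.61, 0.566, 0.425, -0.357]
force: [-0.7, 0.6, -0.1]
grip_width: 0.004
time_s: 21.2
tcp_pos: [0.4481, -0.2702, 0.2938]
orientation: [0.611, 0.566, 0.424, -0.357]
force: [0.7, -0.0, -0.1]
grip_width: 0.003
21.25 [ 0.448  -0.27    0.2931] 0.006079093133473076 F [-0.1712  0.1563 -0.1027] T [-0.105   0.3502 -0.0315]
rotvec [-0.0008 -0.0021 -0.0018] F.u -0.035207553891945464
to contact: shift [  34.0859    3.4463 -101.945 ] tool [107.2533  -7.9319   0.5607]
top px [[277.7029 220.8872]] tip px [[277.4725 258.2895]]
```

View pics/side_press.png

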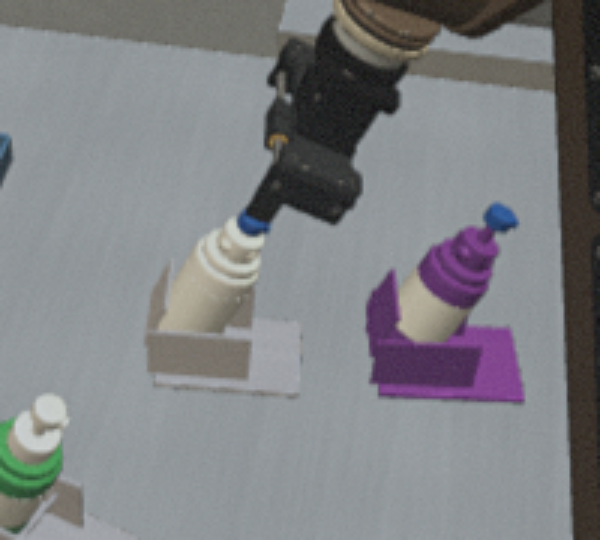

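View pics/p8.png

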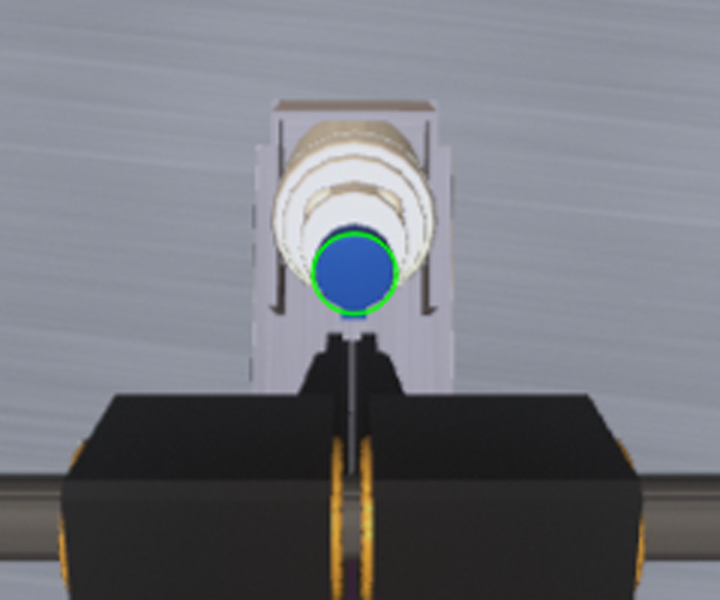

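While pressed, the blue head sat down on the collar at (253,224) in the side crop. Now it is back at full height, filling the predicted ring at (355,273). A final look at the whole scene before handing in.

```bash
python3 - <<'E'
from h import *
import pickle
np.set_printoptions(precision=4,suppress=True)
F0=pickle.load(open("F0.pkl","rb")); F={n:grab_frame(n) for n in ("scene","side")}
for n in F: cv2.imwrite(f"pics/{n}_end.png",F[n]["image"][:,:,::-1])
fs=[F["scene"],F["side"]]
M=[orange(F["scene"]["image"],(290,230,420,330)),orange(F["side"]["image"],(200,270,330,400))]
m=[maskmom(x) for x in M]; print("cap mask",m)
X,e=tri(fs,[m[0][0][:2],m[1][0][:2]]); print("cap centre",X,e)
for n,f in zip(("scene","side"),fs): print(n,"pred standing at (.5193,.1977)",hullmom(f,cyl(np.array([.5193,.1977,.003]),np.array([0,0,1.]),.025,.065)))
# change vs first picture around cup, flask, spare
for n,bx in (("scene",dict(cup=(345,270,380,312),flask=(205,230,240,300),spare=(235,203,295,280))),("side",dict(cup=(215,325,258,372),flask=(165,178,203,245),spare=(205,190,280,268)))):
    for k,b in bx.items():
        a=F0[n]["image"][b[1]:b[3],b[0]:b[2]].astype(float); c=F[n]["image"][b[1]:b[3],b[0]:b[2]].astype(float)
        print(n,k,"mean abs diff",np.abs(a-c).mean().round(2), "blurred max",np.abs(cv2.GaussianBlur(a,(5,5),0)-cv2.GaussianBlur(c,(5,5),0)).max().round(1))
s=get_state(); print(s["time_s"],s["tcp_pos"],s["force"])
E
```

```text
cap mask [(array([340.0254, 265.3496,  23.7239,  -2.4453,  62.8545]), 472), (array([264.9074, 308.5904,  35.9769,  -0.5806,  85.8771]), 691)]
cap centre [0.5177 0.1987 0.037 ] [array([0., 0.]), array([ 0., -0.])]
scene pred standing at (.5193,.1977) (array([339.3751, 265.8632,  26.1222,  -1.9906,  65.5047]), 511.20941061875783)
side pred standing at (.5193,.1977) (array([264.2662, 308.1229,  39.0006,   0.5692,  87.9755]), 730.7615256574936)
scene cup mean abs diff 5.73 blurred max 148.7
scene flask mean abs diff 3.59 blurred max 6.3
scene spare mean abs diff 3.78 blurred max 6.3
side cup mean abs diff 12.28 blurred max 14.5
side flask mean abs diff 11.1 blurred max 14.8
side spare mean abs diff 11.85 blurred max 14.9
21.35 [ 0.4481 -0.27    0.2927] [-0.4272  0.5448 -0.0629]
```

View pics/side_end.png

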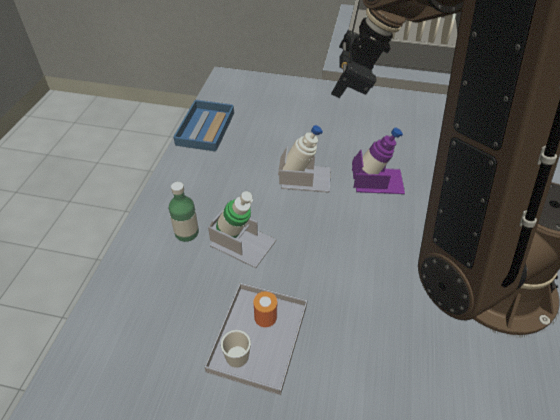

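View pics/scene_end.png

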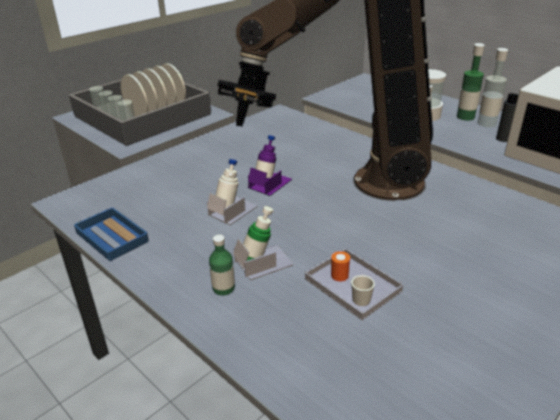

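Both end pictures agree. The cap stands upright on the tray floor (side (265,308), scene (340,265)), the blue head is up (side (317,131)), and the cup, flask and green spare are unchanged. The one large scene difference in the cup box is the orange cap now inside that window. Handing in.

```bash
python3 -c "
from rig import sign_off, get_state
print(get_state()['qd'].round(4)); print(sign_off())"
```

```text
[ 0.0022  0.0035 -0.0027 -0.0017  0.003   0.0004]
the job is handed in; nothing more can be done
None
```

I pulled the orange cap off along the bottle's lean and stood it mouth down on the tray floor. I then pressed the blue pump head to its stop and let it spring back. The job was handed in at about 21.4 s, with the arm clear of everything.

- **Cap:** it came free at about 16 N. In the last pictures it triangulates to (0.518, 0.199, 0.037), within 2 mm of upright on the tray floor and about 50 mm clear of the cup.
- **Pump:** I pressed in steps of about 1 mm, then 0.5 mm near the end. The force followed the spring to about 7 N at 14.2 mm. It then rose to 20 N with no further movement, which is the stop. After I backed off, the wrist view showed the head back at full height.
- **Other things:** the green dispenser and the glass bottle look the same as in the first pictures. So does the cup in the side view; the scene-view check was no use for it, because the cap now stands inside its window. I did not go near the purple look-alike.
- **Checks that disagreed:** the first scene and side fits of the tray differed by about 1 cm in x. I placed the cap using wrist-camera views instead. My first orange threshold missed the cap's top disc, so I widened it and refitted before grasping.

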